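# Stack an aluminium block and an open tray of loose vials on the hot plate

### The arm

A 6-joint arm with a two-finger parallel gripper is mounted at the origin on a cart in front of the work surface, level with it; the furniture and walls round the work are solid. World frame = base frame: x ahead of the robot, y to its left, z up, the work surface at z = 0. Lengths are in m, angles in rad, forces in N, time in s.
With the tool pointing down it reaches from about 0.425 to 0.95 m from the base axis. Payload 14.7 kg.
Tool frame: the origin (TCP) lies midway between the tips of the shut fingers; the grasp point (between the pads) lies 19 mm behind it; z points along the fingers, y is the direction in which the jaws open and shut (so a half turn about z gives the same grasp; the last joint's range is limited). The gripper opens to 85 mm and grips with 20 to 120 N. Pads are 22 mm wide; open, the fingers measure 114 mm over their backs; the gripper's body (76 mm by 85 mm) begins 54 mm behind the grasp point. The pads swing forward as they close: fully open they stand 13 mm farther back than shut.
Start: joints at [-1.238, 0.48, 1.596, -0, 1.065, -0.047], TCP at [0.241, -0.604, 0.231] pointing down, gripper open.
Joint ranges: [-2.75, 2.75], [-0.82, 2.05], [0.23, 2.67], [-1.56, 4.7], [0.09, 2.69], [-2.92, 2.92]. Speed limits (rad/s): [1.89, 1.89, 2.39, 3.01, 3.01, 3.01].

### API

Orientations are given as a unit quaternion [x, y, z, w].
In Python, from station import r, vision, job_done gives the robot as it stands. The module is installed in compiled form; this text tells all that it offers.
- The arm moves only by the tool drive_tool, never from a script. Its argument "rows" is a list of rows, each an object of numbers: "x", "y", "z": the shift along the tool's x, y, z in m; "twist": the turn about the tool's z in rad. In form: [{"x": .., "y": .., "z": .., "twist": ..}, ...]. A call has 1 to 12 rows; each row is the pose to reach, as a shift and turn from the pose measured when the call began, along the tool's axes at that moment; what a row does not reach only later rows make up. A row lasts 1/8 s, in which the tool goes at most 62.5 mm and 10.7 degrees, less where a joint would pass 70% of its speed; a pose out of reach is approached as far as the arm can. A call with a gripper value outside its range is refused whole. "grip" is the opening, from 0 (shut) to 1 (fully open), set as the call begins (left out, the last holds). The fingers move at their own pace and stop on an object; "squeeze" is the grip in N (left out, the last holds). Time passes only in rows, so rows that repeat a pose let the fingers close. It gives the time, the measured TCP pose, the force and the opening at its end, in the units of the state.
- r.state(): the state, without advancing time (a new reading comes with each control period).
- vision.snapshot(name): name is "scene" or "top"; returns a dict with "pixels" (420x560x3 uint8, red, green, blue), "mtx" (3x3 intrinsics, pixels), "k1" (the pictures are not rectified: a ray, as slopes to the right and down, at radius r is drawn at 1 + k1 r^2 times it, then the intrinsics apply), "xyz" and "rotation" of the camera in the world. Camera axes: x right, y up, looking along -z (the intrinsics and any distortion apply to the point x, -y, -z); pixel columns grow to the right and rows downward; lengths in m; the calibration is good to about 2 mm. A picture is of the moment at which its call begins. There is no depth.
- job_done(): hands the job in, once; it reports no verdict.
The state is a dict: "time_s": time; "q": joint angles; "joint_velocities": joint speeds; "joint_torque": joint torques, N m; "position": TCP position; "tool_rot": TCP orientation; "contact_force": force on the tool from outside, world axes, zero at the start; "ft_torque": the same for the moment, N m; "finger_gap": finger opening in m.
Only numpy, scipy, OpenCV 4.12 (cv2) and the standard library are available. Lean on these libraries where they do the work, as an engineer would, in place of code of your own. Each camera call takes 0.05 s, during which the arm holds its last target.

### The job

Set up the drying stack on the hot plate, which is switched off: first put the notched aluminium block flat on the hot plate's square top and let go of it, then carry the open tray by its handle, level, with its three loose vials staying in it, and stand it flat on the block. No part of the block may overhang the hot plate's top and no part of the tray may overhang the block's outer edges. Set both down gently without dropping them, and leave the beaker and the bottles nearby where they stand.

Things in the scene. Friction and masses are not known exactly. Their poses are not given: they have to be found in the camera images.
- hotplate: White stirrer hot plate, 216 x 165 x 101 mm, fixed to the worktop; two black knobs on its sloping front. Origin: centre of its underside; x points from its front (the knobs) to its back, z up.
- plate_top (a point): Centre of the upper face of the hot plate's square top, 140 x 140 mm, 101 mm above the worktop; axes as the hot plate's (sides of the square run along x and y). The front and side parts of the case outside this square are 16 mm or more lower.
- block: Loose bare aluminium block, 122 mm along its x, 100 mm along its y, 28 mm high, 0.7 kg (may vary by 25 %). In the middle of each long side (y = -50 and +50) a finger notch 50 mm long and 20 mm deep runs the full height, so that between the notches it is 60 mm wide along y: grip it there from above, closing along y. Origin: centre of its underside, z up. Starts flat on the worktop, left or right of the hot plate (the tray is on the other side).
- tray: Loose open steel tray, 100 mm along its x, 70 mm along its y, walls 22 mm high and 3 mm thick, floor 3 mm, about 0.25 kg empty (may vary by 30 %). A rigid carrying handle: one upright post at each end (x = +-48 mm) and a straight level bar over the middle. Origin: centre of its underside, z up. Starts on the worktop.
- tray_bar (a point): Centre of the tray's handle bar, 85 mm above the tray's underside, on the tray's centre; the bar is 14 x 14 mm in section and 94 mm long along the tray's x. Axes as the tray's. Grip it from above, closing along the tray's y; 48 mm of free height lie between the bar and the vials.
- vial_a_mid (a point): Middle of first of three alike empty glass vials (27 mm diameter, 60 mm long, 25 g, teal cap) that lie loose side by side in the tray, lengthwise across it (along the tray's y), and can roll; about 16 mm above the tray's underside. The vial's y is its length.
- vial_b_mid (a point): Middle of second of three alike empty glass vials (27 mm diameter, 60 mm long, 25 g, teal cap) that lie loose side by side in the tray, lengthwise across it (along the tray's y), and can roll; about 16 mm above the tray's underside. The vial's y is its length.
- vial_c_mid (a point): Middle of third of three alike empty glass vials (27 mm diameter, 60 mm long, 25 g, teal cap) that lie loose side by side in the tray, lengthwise across it (along the tray's y), and can roll; about 16 mm above the tray's underside. The vial's y is its length.
- block_corner0 (a point): A bottom corner of the block, at x = +61, y = +50 mm of its own frame.
- block_corner1 (a point): A bottom corner of the block, at x = -61, y = +50 mm of its own frame.
- block_corner2 (a point): A bottom corner of the block, at x = -61, y = -50 mm of its own frame.
- block_corner3 (a point): A bottom corner of the block, at x = +61, y = -50 mm of its own frame.
- tray_corner0 (a point): A bottom corner of the tray, at x = +50, y = +35 mm of its own frame.
- tray_corner1 (a point): A bottom corner of the tray, at x = -50, y = +35 mm of its own frame.
- tray_corner2 (a point): A bottom corner of the tray, at x = -50, y = -35 mm of its own frame.
- tray_corner3 (a point): A bottom corner of the tray, at x = +50, y = -35 mm of its own frame.
- beaker: Bystander: glass beaker, 62 mm diameter, 82 mm high, loose, back left of the hot plate. Origin: centre of its underside.
- media_bottle: Bystander: glass bottle with orange screw cap, 66 mm diameter, 113 mm high, loose, far left. Origin: centre of its underside.
- wash_bottle: Bystander: white wash bottle with blue top and bent spout, 102 x 59 x 224 mm, loose, back right of the hot plate. Origin: centre of its underside.

How it is judged:
On the way, in this order (a step that is already met when the one before it is completed fails the run):
1. the block lies flat on the hot plate's top without overhang, released, while the tray still stands on the worktop (x of block_corner0 in the frame of plate_top between -0.071 and 0.071 m and y of block_corner0 in the frame of plate_top between -0.071 and 0.071 m and x of block_corner1 in the frame of plate_top between -0.071 and 0.071 m and y of block_corner1 in the frame of plate_top between -0.071 and 0.071 m and x of block_corner2 in the frame of plate_top between -0.071 and 0.071 m and y of block_corner2 in the frame of plate_top between -0.071 and 0.071 m and x of block_corner3 in the frame of plate_top between -0.071 and 0.071 m and y of block_corner3 in the frame of plate_top between -0.071 and 0.071 m and z of block in the frame of plate_top between -0.004 and 0.004 m and angle between block's own z axis and vertical below 0.05 rad and linear speed of each of block, tray below 0.03 m/s and contact force between the fingers and block below 0.1 N and contact force between the fingers and tray below 0.1 N and height (world z) of tray below 0.02 m), for 0.3 s.
2. the tray is carried clear of the worktop with the three vials in it (height (world z) of tray above 0.06 m and x of vial_a_mid in the frame of tray between -0.047 and 0.047 m and y of vial_a_mid in the frame of tray between -0.035 and 0.035 m and z of vial_a_mid in the frame of tray between 0.005 and 0.03 m and x of vial_b_mid in the frame of tray between -0.047 and 0.047 m and y of vial_b_mid in the frame of tray between -0.035 and 0.035 m and z of vial_b_mid in the frame of tray between 0.005 and 0.03 m and x of vial_c_mid in the frame of tray between -0.047 and 0.047 m and y of vial_c_mid in the frame of tray between -0.035 and 0.035 m and z of vial_c_mid in the frame of tray between 0.005 and 0.03 m), for 0.2 s.
At the end, for the whole second after the job is handed in: Block flat on the hot plate's 140 mm square top, tray flat on the block, each with all base corners inside what carries it (1 mm tolerance), within 4 mm in height, level within 0.05 rad, released and at rest; all three vials inside the tray (x of block_corner0 in the frame of plate_top between -0.071 and 0.071 m and y of block_corner0 in the frame of plate_top between -0.071 and 0.071 m and x of block_corner1 in the frame of plate_top between -0.071 and 0.071 m and y of block_corner1 in the frame of plate_top between -0.071 and 0.071 m and x of block_corner2 in the frame of plate_top between -0.071 and 0.071 m and y of block_corner2 in the frame of plate_top between -0.071 and 0.071 m and x of block_corner3 in the frame of plate_top between -0.071 and 0.071 m and y of block_corner3 in the frame of plate_top between -0.071 and 0.071 m and z of block in the frame of plate_top between -0.004 and 0.004 m and angle between each of block, tray's own z axis and vertical below 0.05 rad and x of tray_corner0 in the frame of block between -0.062 and 0.062 m and y of tray_corner0 in the frame of block between -0.051 and 0.051 m and x of tray_corner1 in the frame of block between -0.062 and 0.062 m and y of tray_corner1 in the frame of block between -0.051 and 0.051 m and x of tray_corner2 in the frame of block between -0.062 and 0.062 m and y of tray_corner2 in the frame of block between -0.051 and 0.051 m and x of tray_corner3 in the frame of block between -0.062 and 0.062 m and y of tray_corner3 in the frame of block between -0.051 and 0.051 m and z of tray in the frame of block between 0.024 and 0.032 m and x of vial_a_mid in the frame of tray between -0.047 and 0.047 m and y of vial_a_mid in the frame of tray between -0.035 and 0.035 m and z of vial_a_mid in the frame of tray between 0.005 and 0.03 m and x of vial_b_mid in the frame of tray between -0.047 and 0.047 m and y of vial_b_mid in the frame of tray between -0.035 and 0.035 m and z of vial_b_mid in the frame of tray between 0.005 and 0.03 m and x of vial_c_mid in the frame of tray between -0.047 and 0.047 m and y of vial_c_mid in the frame of tray between -0.035 and 0.035 m and z of vial_c_mid in the frame of tray between 0.005 and 0.03 m and linear speed of each of block, tray below 0.03 m/s and contact force between the fingers and block below 0.1 N and contact force between the fingers and tray below 0.1 N); the robot touches nothing.
It fails at once if the tray is tilted by more than 0.3 rad (angle between tray's own z axis and vertical above 0.3 rad).
It fails at once if a vial leaves the tray (distance between any of vial_a_mid, vial_b_mid, vial_c_mid and tray above 0.075 m).
It fails at once if the block or the tray is dropped (falls from about a centimetre or more, untouched by the fingers) ((linear speed of block above 0.42 m/s and contact force between the fingers and block below 0.05 N) or (linear speed of tray above 0.42 m/s and contact force between the fingers and tray below 0.05 N)).
It fails at once if the beaker or a bottle is shifted by more than 30 mm or tipped (distance of any of beaker, media_bottle, wash_bottle from where it was at the start of the episode above 0.03 m or angle between any of beaker, media_bottle, wash_bottle's own z axis and vertical above 0.3 rad).
It also fails if it takes over 69 s, if anything falls off the work surface, if the arm or the gripper's body presses on something with over 40 N, if the wrist force passes 120 N, or if a joint passes its speed limit or range.

## Working session

There is one attempt and no reset: what is moved stays moved. The work goes in short steps, Python scripts to look and compute and a tool call to move; the robot and the scene stay as the last step left them, time stands still between calls to the robot, and variables do not carry over. Pictures are saved under pics/ and viewed, and the job is handed in when it is done.

Besides the shell and the picture viewer there is one more tool, called after ">>>" in YAML: its name, and indented under it one key for each argument. drive_tool: Moves the arm, as the interface text tells. Its arguments: {"type":"object","properties":{"rows":{"type":"array"},"grip":{"type":"number"},"squeeze":{"type":"number"}},"required":["rows"]}

```bash
mkdir -p pics; python3 - <<'E'
from station import r, vision
import cv2,json,numpy as np
print(r.state())
for n in("scene","top"):
    s=vision.snapshot(n)
    cv2.imwrite(f"pics/{n}0.png",s["pixels"][:,:,::-1])
    np.savez(f"{n}0.npz",**s)
    print(n,s["mtx"],s["k1"],s["xyz"],s["rotation"])
E
```

```text
{'time_s': 0.0, 'q': array([-1.23763088e+00,  4.80830955e-01,  1.59684754e+00, -4.47051273e-06,
        1.06510977e+00, -4.66152682e-02]), 'joint_velocities': array([-1.89788125e-04, -1.17967700e-06,  5.60320757e-05,  6.37525178e-04,
        5.89259295e-04,  1.51134116e-03]), 'joint_torque': array([-6.54537143e-04, -9.50650334e+01, -4.30194533e+01, -2.90881671e-04,
        1.22755041e-02,  4.09212589e-05]), 'position': array([ 0.24084347, -0.60330168,  0.23068278]), 'tool_rot': array([ 9.82024556e-01,  1.88752254e-01, -8.72931044e-05, -5.91403735e-04]), 'contact_force': array([ 0.31546403, -0.32476158,  0.3163588 ]), 'ft_torque': array([-0.04481935,  0.03576635,  0.02632456]), 'finger_gap': 0.08569879618726618}
scene [[522.42807499   0.         282.38288244]
 [  0.         522.42807499 214.4407347 ]
 [  0.           0.           1.        ]] -0.01226656712544074 [-0.01365599  1.01740094  0.96674178] [-0.11824838  0.41972051  0.87131617 -0.22507811]
top [[442.05221543   0.         272.37960444]
 [  0.         442.05221543 209.14575197]
 [  0.           0.           1.        ]] 0.01866229248545967 [0.48944859 0.01015848 1.46428559] [ 0.01505532 -0.01496996 -0.69694064  0.71681447]
```

View pics/scene0.png

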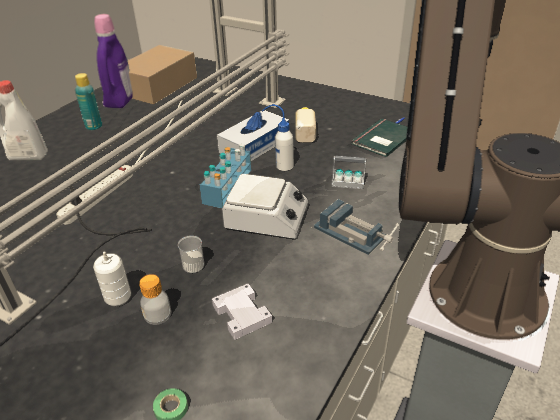

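View pics/top0.png

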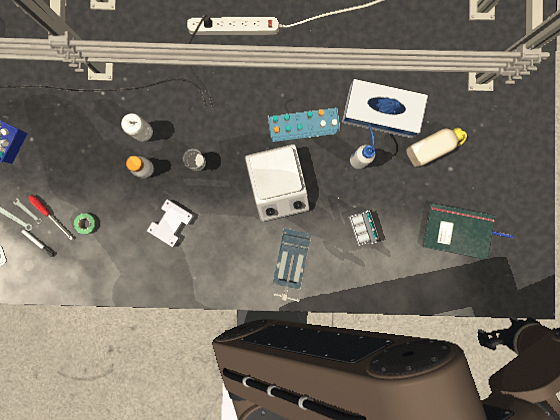

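The top view shows the block at about (171,222), the hot plate at (278,180) and the tray at (366,228). I'll enlarge these areas in both views.

```bash
cat > h.py <<'E'
import numpy as np,cv2
from scipy.spatial.transform import Rotation as R
def load(n): return dict(np.load(n,allow_pickle=True))
def K(s): return s["mtx"],np.array([float(s["k1"]),0,0,0,0])
def ray(s,uv):
    m,d=K(s);p=cv2.undistortPoints(np.array([[uv]],float),m,d)[0,0]
    v=R.from_quat(s["rotation"]).apply([p[0],-p[1],-1]);return np.array(s["xyz"],float),v
def atz(s,uv,z):
    o,v=ray(s,uv);return o+v*(z-o[2])/v[2]
def proj(s,P):
    m,d=K(s);c=R.from_quat(s["rotation"]).inv().apply(np.atleast_2d(P)-s["xyz"])*[1,-1,-1]
    return cv2.projectPoints(c,np.zeros(3),np.zeros(3),m,d)[0][:,0]
def tri(s1,u1,s2,u2):
    (a,u),(b,v)=ray(s1,u1),ray(s2,u2)
    t=np.linalg.lstsq(np.c_[u,-v],b-a,rcond=None)[0];p,q=a+t[0]*u,b+t[1]*v
    return (p+q)/2,np.linalg.norm(p-q)
def crop(s,n,x0,y0,w,h,f):
    im=cv2.resize(s["pixels"][y0:y0+h,x0:x0+w,::-1],None,fx=f,fy=f,interpolation=cv2.INTER_CUBIC)
    for k in range(0,w,10):
        cv2.line(im,(k*f,0),(k*f,6),(0,0,255),1)
        if k%20==0: cv2.putText(im,str(x0+k),(k*f,18),0,.4,(0,0,255))
    for k in range(0,h,10):
        cv2.line(im,(0,k*f),(6,k*f),(0,0,255),1)
        if k%20==0: cv2.putText(im,str(y0+k),(8,k*f+4),0,.4,(0,0,255))
    cv2.imwrite(n,im)
E
python3 - <<'E'
from h import *
t=load("top0.npz");s=load("scene0.npz")
crop(t,"pics/t_block.png",135,190,70,70,8)
crop(t,"pics/t_hp.png",235,135,90,90,6)
crop(t,"pics/t_tray.png",335,195,70,60,9)
crop(s,"pics/s_block.png",200,275,80,70,8)
crop(s,"pics/s_hp.png",215,165,100,80,7)
crop(s,"pics/s_tray.png",320,145,60,50,10)
E
```

```text
(no output)
```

View pics/t_block.png

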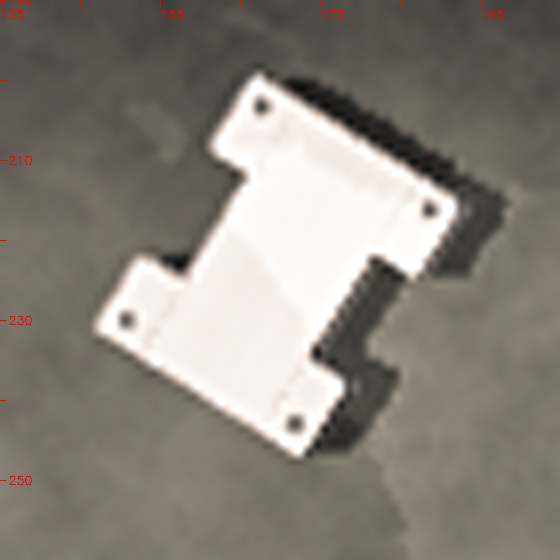

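View pics/t_hp.png

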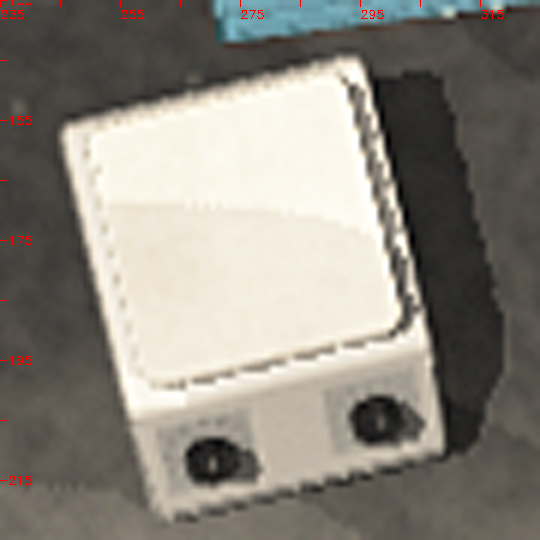

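View pics/t_tray.png

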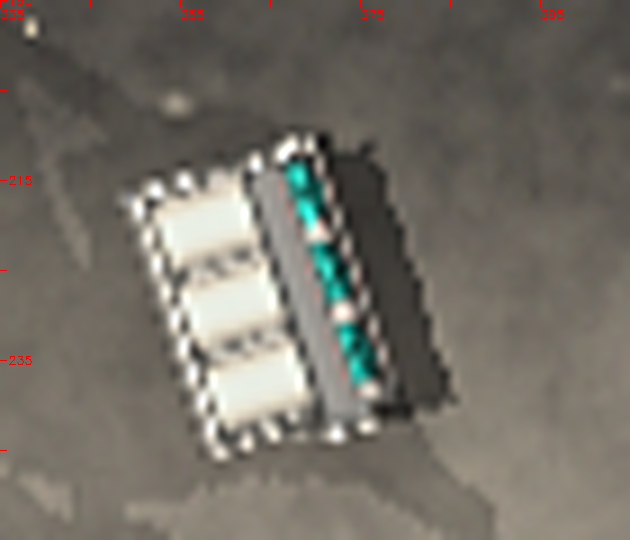

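View pics/s_block.png

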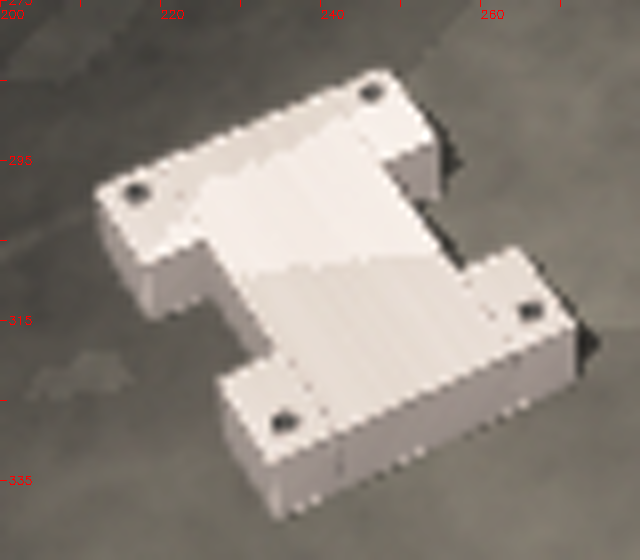

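View pics/s_hp.png

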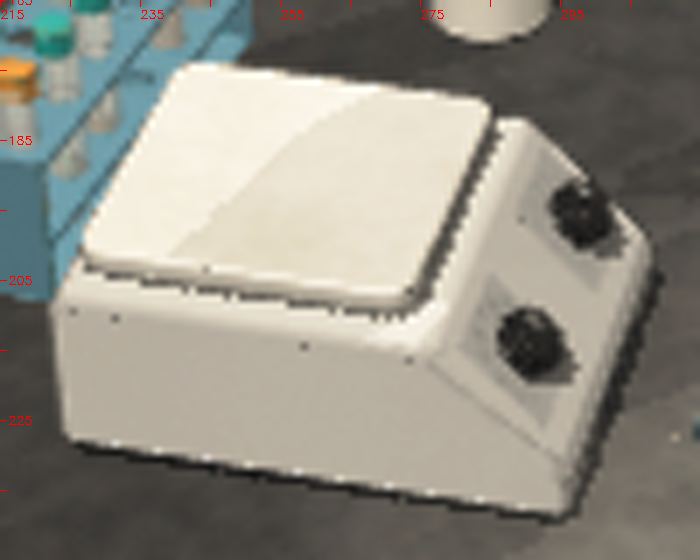

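View pics/s_tray.png

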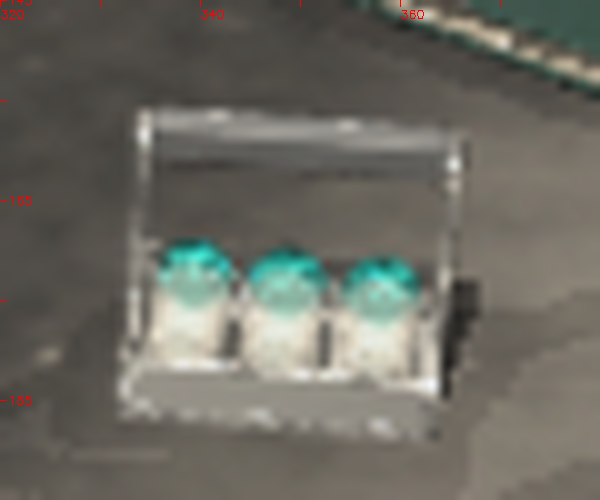

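```bash
cat > fit.py <<'E'
from h import *
from scipy.optimize import least_squares
import itertools
t=load("top0.npz");s=load("scene0.npz")
def c2p(pts,x0,y0,f): return (np.array(pts,float)+.5)/f-.5+[x0,y0]
def world(p,L):
    c,q=np.cos(p[3]),np.sin(p[3]);L=np.array(L,float)
    return np.c_[p[0]+c*L[:,0]-q*L[:,1],p[1]+q*L[:,0]+c*L[:,1],p[2]+L[:,2]]
def wire(s,segs,n,x0,y0,w,h,f):
    im=cv2.resize(s["pixels"][y0:y0+h,x0:x0+w,::-1],None,fx=f,fy=f,interpolation=cv2.INTER_CUBIC)
    for a,b,col in segs:
        P=proj(s,np.array([a,b]));P=((P-[x0,y0]+.5)*f-.5).round().astype(int)
        cv2.line(im,tuple(map(int,P[0])),tuple(map(int,P[1])),col,1,cv2.LINE_AA)
    cv2.imwrite(n,im)
def fitpts(L,ut,us,p0):
    fn=lambda p:np.r_[(proj(t,world(p,L))-ut).ravel(),(proj(s,world(p,L))-us).ravel()]
    r=least_squares(fn,p0);return r
def fitedge(edges,et,es,p0):
    # edges: list of (A,B) local; et/es: dict idx->pixel points
    def fn(p):
        o=[]
        for cam,e in((t,et),(s,es)):
            for i,pts in e.items():
                a,b=proj(cam,world(p,edges[i]));d=(b-a)/np.linalg.norm(b-a)
                v=np.array(pts)-a;o+=list(d[0]*v[:,1]-d[1]*v[:,0])
        return np.array(o)
    return least_squares(fn,p0)
E
cat > f1.py <<'E'
from fit import *
# block top corners, order: long side 1 then other
L=[(61,50,28),(-61,50,28),(-61,-50,28),(61,-50,28)];L=np.array(L)/1e3;L[:,2]=0
ut=c2p([(258,72),(97,328),(300,458),(460,205)],135,190,8)
sc=c2p([(97,190),(270,462),(577,323),(385,70)],200,275,8)
g=atz(t,ut.mean(0),.028);d=atz(t,ut[0],.028)-atz(t,ut[1],.028)
p0=[g[0],g[1],.028,np.arctan2(d[1],d[0])]
for k in range(4):
    r=fitpts(L,ut,np.roll(sc,k,0),p0);print("block",k,r.x,np.sqrt(r.cost*2/16))
for k in range(4): print(atz(t,ut[k],.028),atz(s,sc[k],.028))
# hot plate
E4=np.array([[(70,70,0),(70,-70,0)],[(70,-70,0),(-70,-70,0)],[(-70,-70,0),(-70,70,0)],[(-70,70,0),(70,70,0)]])/1e3
et={1:c2p([(365,110),(385,210),(405,300)],235,135,6),2:c2p([(180,383),(280,362),(385,338)],235,135,6)}
es={2:c2p([(487,125),(455,205),(430,280)],215,165,7),3:c2p([(110,263),(250,282),(385,300)],215,165,7),0:c2p([(95,230),(130,155),(170,80)],215,165,7),1:c2p([(210,65),(350,81),(475,97)],215,165,7)}
c=atz(t,(277,176),.101);d=atz(t,(270,160),.1)-atz(t,(277,190),.1)
rh=fitedge(E4,et,es,[c[0],c[1],.101,np.arctan2(d[1],d[0])]);print("hp",rh.x,rh.fun.round(2))
rh=fitedge(E4,{},es,[c[0],c[1],.101,np.arctan2(d[1],d[0])]);print("hp scene only",rh.x,rh.fun.round(2))
E
python3 f1.py
```

```text
block 0 [ 0.49750328  0.34393414  0.02810395 -0.53152861] 0.32529277023181435
block 1 [ 0.49923702  0.34208994  0.02389393 -1.4537265 ] 13.948575002983794
block 2 [ 0.50150836  0.34001555  0.01376548 -3.65339528] 24.17849748925756
block 3 [0.49863958 0.34159239 0.02212421 0.40675946] 14.55882596953302
[0.57524609 0.35527465 0.028     ] [0.57456599 0.35587785 0.028     ]
[0.46959377 0.41631209 0.028     ] [0.47114229 0.41700218 0.028     ]
[0.41937104 0.33230458 0.028     ] [0.42071033 0.33137475 0.028     ]
[0.52350104 0.27139555 0.028     ] [0.52487564 0.2717815  0.028     ]
hp [0.66121885 0.00196443 0.09725149 0.27243791] [-0.79  0.06  0.51  0.35 -0.27 -0.62  0.63  0.4  -0.47 -0.46 -0.44 -0.37
  0.56 -0.22 -0.37 -0.24 -0.45 -0.4 ]
hp scene only [0.65847277 0.00684047 0.1011256  0.29360332] [ 0.26  0.43 -0.08 -0.06 -0.31 -0.51  0.43 -0.    0.2  -0.46 -0.42 -0.15]
```

```bash
cat > f2.py <<'E'
from fit import *
def box(p,hx,hy,z0,z1,col):
    L=np.array([(sx*hx,sy*hy,z) for z in(z0,z1) for sx,sy in((1,1),(-1,1),(-1,-1),(1,-1))])
    W=world(p,L);S=[]
    for i in range(4):
        j=(i+1)%4;S+=[(W[i],W[j],col),(W[i+4],W[j+4],col),(W[i],W[i+4],col)]
    return S
if __name__=="__main__":
    A=box([.6600,.004,0,.280],.07,.07,.097,.101,(0,0,255))+box([.66,.004,0,.28],.108,.0825,0,.001,(255,0,0))
    a=cv2
    wire(t,A,"pics/wt_hp1.png",235,135,90,90,6);wire(s,A,"pics/ws_hp1.png",215,165,100,80,7)
E
python3 f2.py
```

```text
(no output)
```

View pics/wt_hp1.png

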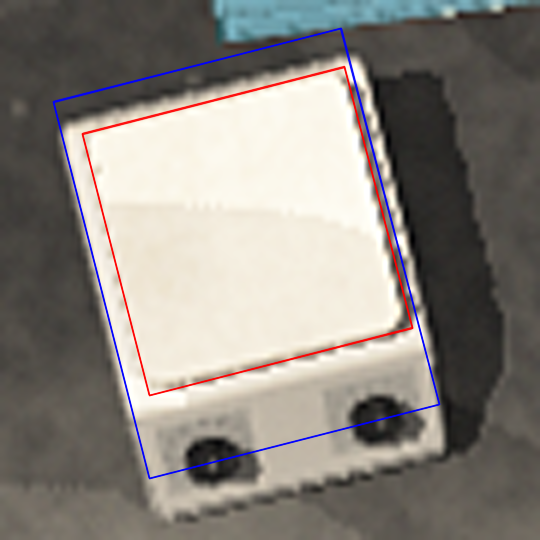

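View pics/ws_hp1.png

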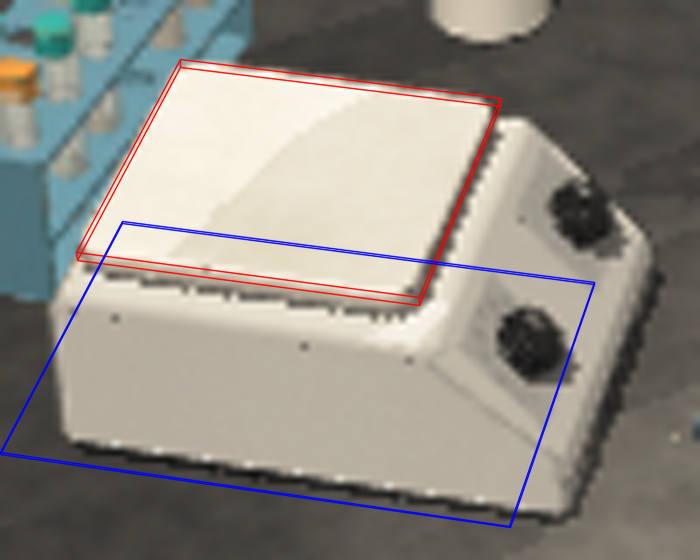

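```bash
cat > f3.py <<'E'
from f2 import *
# rim corners z=.022 in top; bar top-left edge; scene rim near + bar
L=np.array([(50,35,22),(-50,35,22),(50,-35,22)])/1e3
ut=c2p([(130,200),(217,452),(308,140)],335,195,9)
Ls=np.array([(50,35,0),(-50,35,0),(47,0,92),(-47,0,92)])/1e3
us=c2p([(123,410),(437,433),(140,113),(460,138)],320,145,10)
Lb=np.array([(47,7,92),(-47,7,92)])/1e3
ub=c2p([(252,172),(322,432)],335,195,9)
def fn(p):return np.r_[(proj(t,world(p,L))-ut).ravel(),(proj(s,world(p,Ls))-us).ravel(),(proj(t,world(p,Lb))-ub).ravel()]
c=atz(t,(365,228),.02);d=atz(t,(348.9,217),.02)-atz(t,(358.6,245),.02)
r=least_squares(fn,[c[0],c[1],0,np.arctan2(d[1],d[0])]);print(r.x,r.fun.round(1))
# bar height by two views alone
print("bar tri",[tri(t,ub[i],s,us[2+i]) for i in range(2)])
p=r.x
A=box(p,.05,.035,0,.022,(0,0,255))+box(p,.047,.007,.078,.092,(0,255,0))
wire(t,A,"pics/wt_tray1.png",335,195,70,60,9);wire(s,A,"pics/ws_tray1.png",320,145,60,50,10)
E
python3 f3.py
```

```text
[ 0.49899099 -0.28762335  0.00406872  0.33715074] [-0.2 -0.6 -0.2  0.8  0.5 -0.5 -0.5  0.3 -0.3  0.8  1.1 -0.4 -0.6 -0.5
 -0.9  0.1  0.9  0.2]
bar tri [(array([ 0.54301855, -0.26708532,  0.09755352]), np.float64(0.0036615761615656156)), (array([ 0.45128387, -0.29369115,  0.10045413]), np.float64(0.0038929159471960432))]
```

View pics/wt_tray1.png

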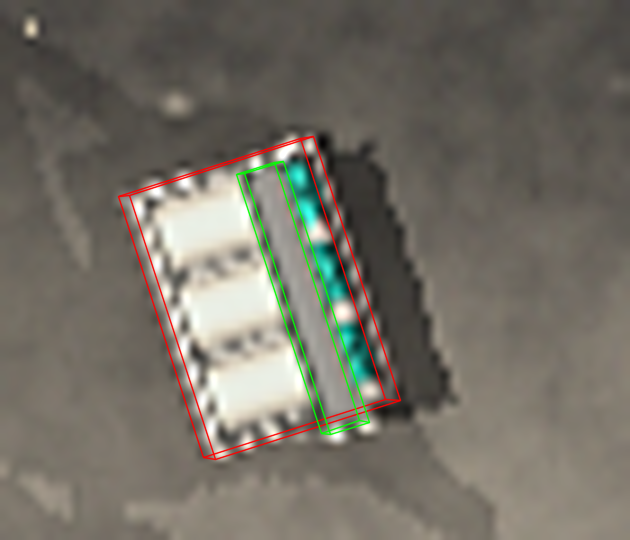

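View pics/ws_tray1.png

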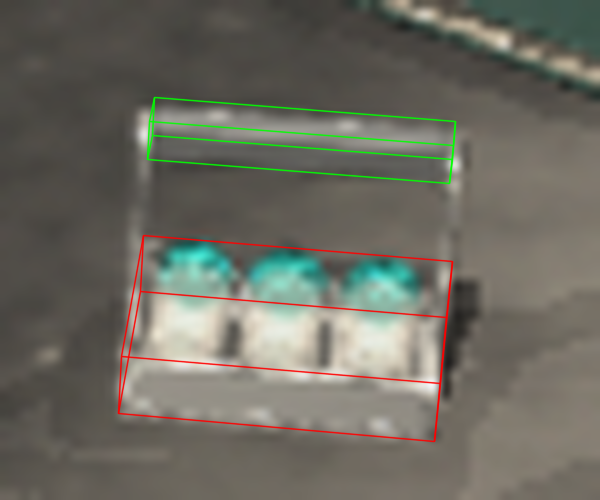

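```bash
cat > f4.py <<'E'
from f2 import *
import sys
p=[float(v) for v in sys.argv[1:4]];p=[p[0],p[1],0,p[2]]
A=box(p,.05,.035,0,.022,(0,0,255))+box(p,.047,.007,.078,.092,(0,255,0))
wire(t,A,"pics/a.png",335,195,70,60,9);wire(s,A,"pics/b.png",320,145,60,50,11)
a=cv2.imread("pics/a.png");b=cv2.imread("pics/b.png")
h=max(a.shape[0],b.shape[0])
f=np.zeros((h,a.shape[1]+b.shape[1],3),np.uint8);f[:a.shape[0],:a.shape[1]]=a;f[:b.shape[0],a.shape[1]:]=b
cv2.imwrite(sys.argv[4],cv2.resize(f,None,fx=.62,fy=.62,interpolation=cv2.INTER_AREA))
E
for i in "0.499 -0.290 0.337 pics/q1.png" "0.498 -0.291 0.30 pics/q2.png"; do python3 f4.py $i;done
```

```text
(no output)
```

View pics/q1.png

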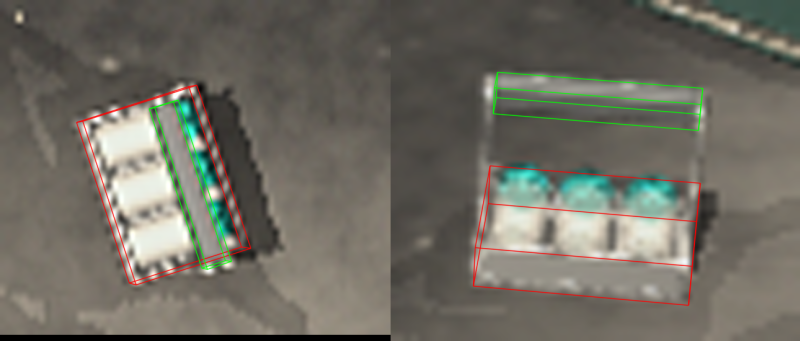

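View pics/q2.png

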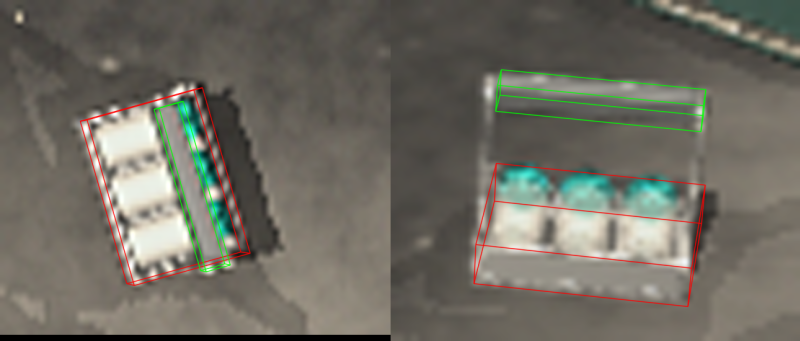

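```bash
cat > go.py <<'E'
import sys,numpy as np
from scipy.spatial.transform import Rotation as R
from station import r
st=r.state();Rt=R.from_quat(st["tool_rot"]);x=Rt.as_matrix()[:,0];a=np.arctan2(x[1],x[0])
z=Rt.as_matrix()[:,2]
print("t",round(st["time_s"],2),"pos",st["position"].round(4),"alpha",round(a,4),"tool z",z.round(4),"q",st["q"].round(2),"gap",round(st["finger_gap"],4),"F",st["contact_force"].round(1))
for arg in sys.argv[1:]:
    v=[float(k) for k in arg.split(",")]
    sh=Rt.inv().apply(np.array(v[:3])-st["position"])
    d=(v[3]-a+np.pi)%(2*np.pi)-np.pi
    print(arg,"-> x,y,z",sh.round(4),"twist",round(-d,4))
E
python3 go.py 0.5,0,0.24,1.5 0.4975,0.344,0.12,2.61
```

```text
t 0.1 pos [ 0.2408 -0.6033  0.2307] alpha 0.3798 tool z [-4.e-04  1.e-03 -1.e+00] q [-1.24  0.48  1.6  -0.    1.07 -0.05] gap 0.0853 F [-0.1 -1.  -1. ]
0.5,0,0.24,1.5 -> x,y,z [ 0.4643 -0.4643 -0.0088] twist -1.1202
0.4975,0.344,0.12,2.61 -> x,y,z [ 0.5895 -0.7846  0.1116] twist -2.2302
```

>>> drive_tool:
  rows:
    - {"x":0.046,"y":-0.046,"z":-0.009,"twist":-0.11}
    - {"x":0.09,"y":-0.09,"z":-0.009,"twist":-0.25}
    - {"x":0.134,"y":-0.134,"z":-0.009,"twist":-0.4}
    - {"x":0.178,"y":-0.178,"z":-0.009,"twist":-0.55}
    - {"x":0.222,"y":-0.222,"z":-0.009,"twist":-0.7}
    - {"x":0.266,"y":-0.266,"z":-0.009,"twist":-0.85}
    - {"x":0.31,"y":-0.31,"z":-0.009,"twist":-1.0}
    - {"x":0.354,"y":-0.354,"z":-0.009,"twist":-1.12}
    - {"x":0.398,"y":-0.398,"z":-0.009,"twist":-1.12}
    - {"x":0.442,"y":-0.442,"z":-0.009,"twist":-1.12}
    - {"x":0.464,"y":-0.464,"z":-0.009,"twist":-1.12}
    - {"x":0.464,"y":-0.464,"z":-0.009,"twist":-1.12}
  grip: 1

```text
time_s: 1.6
position: [0.5003, 0.0016, 0.24]
tool_rot: [0.731, 0.683, 0.0, -0.001]
contact_force: [-0.2, -0.2, -0.2]
finger_gap: 0.0854
```

```bash
python3 go.py 0.4975,0.344,0.2,2.61 0.4975,0.344,0.12,2.61
```

```text
t 1.6 pos [0.5003 0.0016 0.24  ] alpha 1.5029 tool z [-6.0e-04  1.2e-03 -1.0e+00] q [-0.06  0.26  1.92  0.    0.96  0.01] gap 0.0854 F [-0.2 -0.2 -0.2]
0.4975,0.344,0.2,2.61 -> x,y,z [ 0.3414 -0.026   0.0404] twist -1.1071
0.4975,0.344,0.12,2.61 -> x,y,z [ 0.3413 -0.0259  0.1204] twist -1.1071
```

>>> drive_tool:
  rows:
    - {"x":0.05,"y":-0.004,"z":0.01,"twist":-0.15}
    - {"x":0.1,"y":-0.008,"z":0.02,"twist":-0.3}
    - {"x":0.15,"y":-0.012,"z":0.04,"twist":-0.45}
    - {"x":0.2,"y":-0.015,"z":0.06,"twist":-0.6}
    - {"x":0.25,"y":-0.019,"z":0.08,"twist":-0.75}
    - {"x":0.3,"y":-0.023,"z":0.1,"twist":-0.9}
    - {"x":0.341,"y":-0.026,"z":0.12,"twist":-1.05}
    - {"x":0.341,"y":-0.026,"z":0.12,"twist":-1.107}
    - {"x":0.341,"y":-0.026,"z":0.12,"twist":-1.107}
    - {"x":0.341,"y":-0.026,"z":0.12,"twist":-1.107}

```text
time_s: 2.85
position: [0.4977, 0.3428, 0.1206]
tool_rot: [0.264, 0.965, 0.0, -0.0]
contact_force: [-0.6, -0.8, -0.4]
finger_gap: 0.0855
```

```bash
python3 go.py 0.4975,0.344,-0.001,2.61 ; python3 - <<'E'
from h import *
from station import vision
s=vision.snapshot("scene");t=vision.snapshot("top")
crop(s,"pics/s1.png",170,230,140,120,5);crop(t,"pics/t1.png",120,170,110,100,6)
E
```

```text
t 2.85 pos [0.4977 0.3428 0.1206] alpha 2.6074 tool z [-6.0e-04  1.2e-03 -1.0e+00] q [ 0.55  0.55  1.8   0.    0.79 -0.49] gap 0.0855 F [-0.6 -0.8 -0.4]
0.4975,0.344,-0.001,2.61 -> x,y,z [0.0006 0.0008 0.1216] twist -0.0026
```

View pics/s1.png

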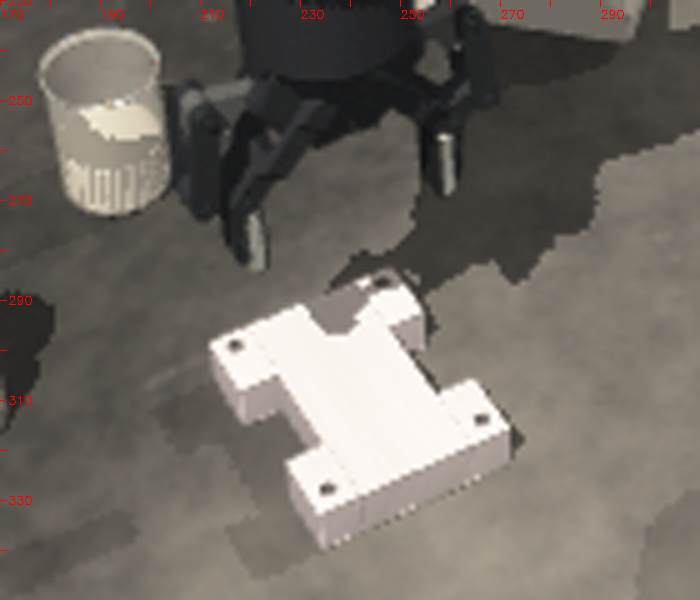

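View pics/t1.png

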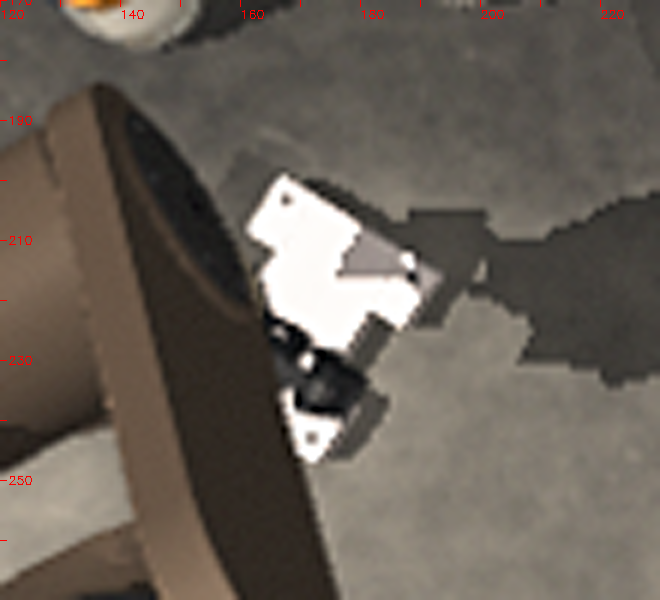

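The jaws straddle the block's neck direction: in the scene view the pads are at about (220,278) and (257,264), with the notches below them. I'll descend to just above the block.

>>> drive_tool:
  rows:
    - {"x":0.0006,"y":0.0008,"z":0.03,"twist":-0.003}
    - {"x":0.0006,"y":0.0008,"z":0.06,"twist":-0.003}
    - {"x":0.0006,"y":0.0008,"z":0.085,"twist":-0.003}
    - {"x":0.0006,"y":0.0008,"z":0.095,"twist":-0.003}
    - {"x":0.0006,"y":0.0008,"z":0.095,"twist":-0.003}

```text
time_s: 3.58
position: [0.4976, 0.3438, 0.0257]
tool_rot: [0.263, 0.965, 0.0, -0.0]
contact_force: [0.1, -0.7, 0.3]
finger_gap: 0.0854
```

```bash
python3 go.py 0.4975,0.344,-0.001,2.61 ; python3 - <<'E'
from h import *
from station import vision
s=vision.snapshot("scene")
crop(s,"pics/s2.png",200,260,80,75,8)
E
```

```text
t 3.58 pos [0.4976 0.3438 0.0257] alpha 2.6103 tool z [-7.0e-04  1.1e-03 -1.0e+00] q [ 0.55  0.68  1.85  0.    0.61 -0.49] gap 0.0854 F [ 0.1 -0.7  0.3]
0.4975,0.344,-0.001,2.61 -> x,y,z [0.0002 0.0001 0.0267] twist 0.0003
```

View pics/s2.png

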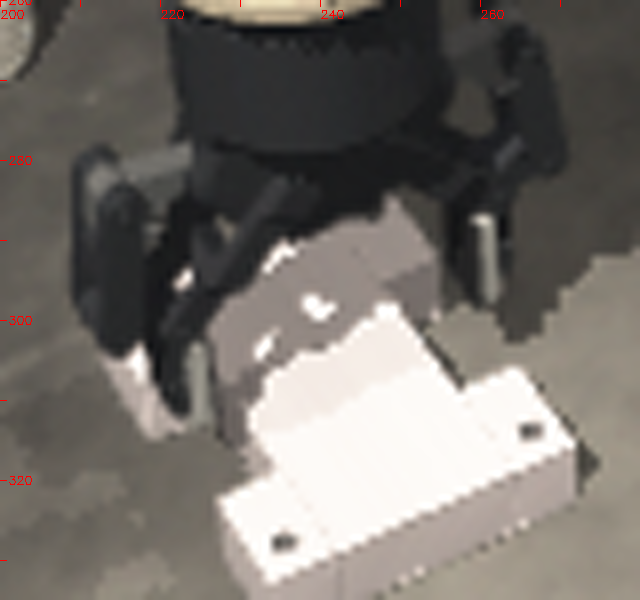

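>>> drive_tool:
  rows:
    - {"x":0,"y":0,"z":0.012}
    - {"x":0,"y":0,"z":0.022}
    - {"x":0,"y":0,"z":0.026}
    - {"x":0,"y":0,"z":0.026}

```text
invalid input
```

>>> drive_tool:
  rows:
    - {"z":0}
    - {"z":0}
    - {"z":0}
    - {"z":0}
    - {"z":0}
    - {"z":0}
    - {"z":0}
    - {"z":0}
  grip: 0.5
  squeeze: 70

```text
invalid input
```

```bash
python3 go.py 0.661,0.004,0.2,0.28 ; python3 - <<'E'
from h import *
from station import vision
s=vision.snapshot("scene")
crop(s,"pics/s3.png",200,260,80,75,8)
E
```

```text
t 3.62 pos [0.498  0.3441 0.0264] alpha 2.6104 tool z [ 2.0e-04  1.7e-03 -1.0e+00] q [ 0.55  0.68  1.85  0.    0.61 -0.49] gap 0.0852 F [-0.3  0.2  0.6]
0.661,0.004,0.2,0.28 -> x,y,z [-0.3127 -0.2104 -0.1742] twist 2.3304
```

View pics/s3.png

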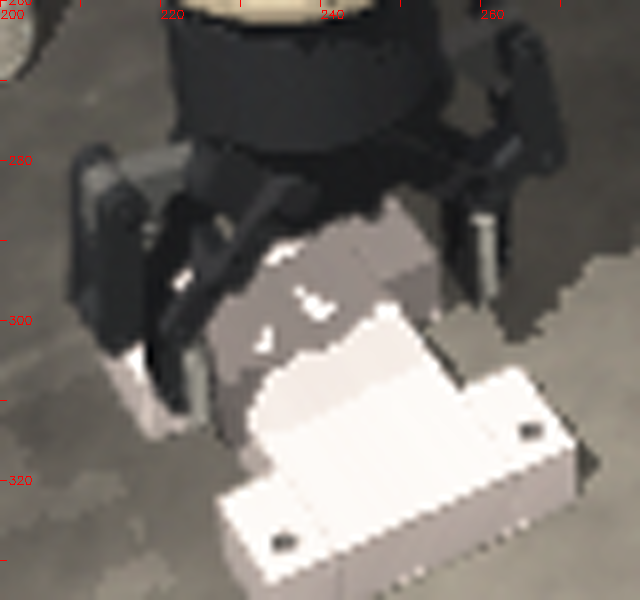

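All four keys are required in every row, so I'm resending the descent in full.

>>> drive_tool:
  rows:
    - {"x":0,"y":0,"z":0.012,"twist":0}
    - {"x":0,"y":0,"z":0.022,"twist":0}
    - {"x":0,"y":0,"z":0.027,"twist":0}
    - {"x":0,"y":0,"z":0.027,"twist":0}
    - {"x":0,"y":0,"z":0.027,"twist":0}

```text
time_s: 4.3
position: [0.4983, 0.3444, -0.0002]
tool_rot: [0.262, 0.965, 0.001, 0.0]
contact_force: [0.2, 0.4, 0.5]
finger_gap: 0.0855
```

>>> drive_tool:
  rows:
    - {"x":0,"y":0,"z":0,"twist":0}
    - {"x":0,"y":0,"z":0,"twist":0}
    - {"x":0,"y":0,"z":0,"twist":0}
    - {"x":0,"y":0,"z":0,"twist":0}
    - {"x":0,"y":0,"z":0,"twist":0}
    - {"x":0,"y":0,"z":0,"twist":0}
  grip: 0.4
  squeeze: 70

```text
time_s: 5.05
position: [0.4986, 0.3447, 0.0005]
tool_rot: [0.262, 0.965, 0.001, 0.0]
contact_force: [-1.4, -0.7, 8.7]
finger_gap: 0.0587
```

```bash
python3 go.py 0.661,0.004,0.2,0.28 ; python3 - <<'E'
from h import *
from station import vision
s=vision.snapshot("scene")
crop(s,"pics/s4.png",200,260,80,75,8)
E
```

```text
t 5.05 pos [0.4986 0.3447 0.0005] alpha 2.6107 tool z [ 0.0017  0.0026 -1.    ] q [ 0.55  0.72  1.86  0.    0.56 -0.49] gap 0.0587 F [-1.4 -0.7  8.7]
0.661,0.004,0.2,0.28 -> x,y,z [-0.3126 -0.211  -0.2001] twist 2.3307
```

View pics/s4.png

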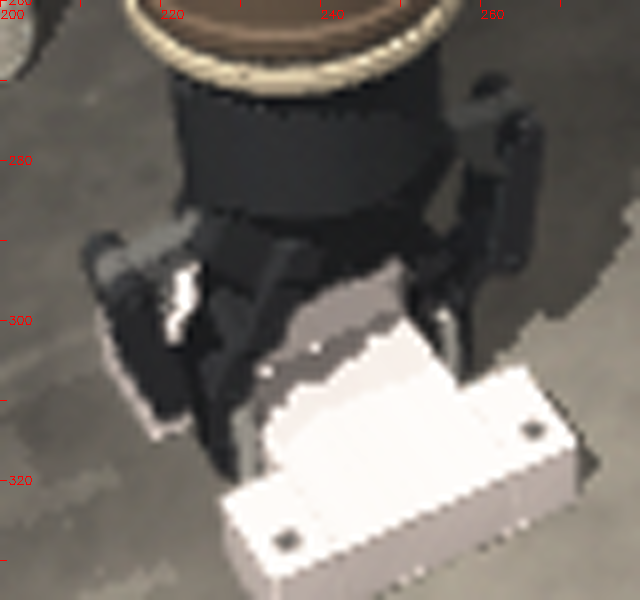

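Gripped: the gap is 59 mm and the pads are in the notches. Lifting slowly.

>>> drive_tool:
  rows:
    - {"x":0,"y":0,"z":-0.008,"twist":0}
    - {"x":0,"y":0,"z":-0.02,"twist":0}
    - {"x":0,"y":0,"z":-0.035,"twist":0}
    - {"x":0,"y":0,"z":-0.05,"twist":0}
    - {"x":0,"y":0,"z":-0.05,"twist":0}
    - {"x":0,"y":0,"z":-0.05,"twist":0}

```text
time_s: 5.85
position: [0.4984, 0.3445, 0.0505]
tool_rot: [0.262, 0.965, 0.001, 0.0]
contact_force: [0.1, -0.5, -6.6]
finger_gap: 0.0588
```

```bash
python3 go.py 0.48,0.3,0.19,1.8 0.661,0.004,0.19,0.28 ; python3 - <<'E'
from h import *
from station import vision
s=vision.snapshot("scene")
crop(s,"pics/s5.png",190,220,100,120,5)
E
```

```text
t 5.85 pos [0.4984 0.3445 0.0505] alpha 2.6107 tool z [ 0.0017  0.0026 -1.    ] q [ 0.55  0.64  1.84  0.    0.65 -0.49] gap 0.0588 F [ 0.1 -0.5 -6.6]
0.48,0.3,0.19,1.8 -> x,y,z [-0.0067 -0.0473 -0.1397] twist 0.8107
0.661,0.004,0.19,0.28 -> x,y,z [-0.3126 -0.2109 -0.1401] twist 2.3307
```

View pics/s5.png

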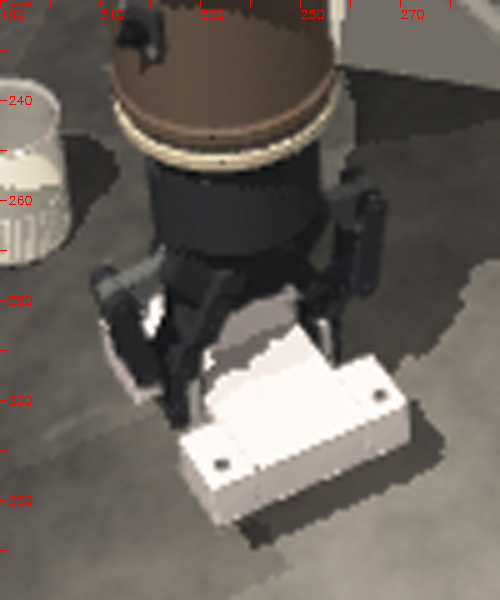

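>>> drive_tool:
  rows:
    - {"x":0,"y":0,"z":-0.03,"twist":0.05}
    - {"x":0,"y":0,"z":-0.08,"twist":0.15}
    - {"x":-0.02,"y":-0.015,"z":-0.12,"twist":0.3}
    - {"x":-0.05,"y":-0.034,"z":-0.14,"twist":0.48}
    - {"x":-0.09,"y":-0.06,"z":-0.14,"twist":0.66}
    - {"x":-0.13,"y":-0.088,"z":-0.14,"twist":0.84}
    - {"x":-0.17,"y":-0.115,"z":-0.14,"twist":1.02}
    - {"x":-0.21,"y":-0.142,"z":-0.14,"twist":1.2}
    - {"x":-0.25,"y":-0.169,"z":-0.14,"twist":1.38}
    - {"x":-0.28,"y":-0.19,"z":-0.14,"twist":1.56}
    - {"x":-0.305,"y":-0.205,"z":-0.14,"twist":1.72}
    - {"x":-0.312,"y":-0.211,"z":-0.14,"twist":1.85}

```text
time_s: 7.4
position: [0.6606, 0.0023, 0.1885]
tool_rot: [0.93, 0.368, 0.0, -0.001]
contact_force: [0.1, 0.2, -7.4]
finger_gap: 0.0582
```

```bash
python3 go.py 0.661,0.004,0.15,0.28
```

```text
t 7.4 pos [0.6606 0.0023 0.1885] alpha 0.7542 tool z [ 0.      0.0021 -1.    ] q [-0.04  0.54  1.61  0.    0.99  0.77] gap 0.0582 F [ 0.1  0.2 -7.4]
0.661,0.004,0.15,0.28 -> x,y,z [ 0.0014 -0.0009  0.0385] twist 0.4742
```

>>> drive_tool:
  rows:
    - {"x":0.0014,"y":-0.001,"z":0.005,"twist":0.16}
    - {"x":0.0014,"y":-0.001,"z":0.015,"twist":0.32}
    - {"x":0.0014,"y":-0.001,"z":0.03,"twist":0.44}
    - {"x":0.0014,"y":-0.001,"z":0.045,"twist":0.474}
    - {"x":0.0014,"y":-0.001,"z":0.055,"twist":0.474}
    - {"x":0.0014,"y":-0.001,"z":0.058,"twist":0.474}
    - {"x":0.0014,"y":-0.001,"z":0.058,"twist":0.474}

```text
time_s: 8.28
position: [0.661, 0.0041, 0.1305]
tool_rot: [0.99, 0.14, 0.0, -0.001]
contact_force: [-0.3, -0.4, -6.7]
finger_gap: 0.0588
```

```bash
python3 go.py 0.661,0.004,0.102,0.28; python3 - <<'E'
from h import *
from station import vision
s=vision.snapshot("scene");t=vision.snapshot("top")
np.savez("scene6.npz",**s);np.savez("top6.npz",**t)
crop(s,"pics/s6.png",210,140,110,95,6);crop(t,"pics/t6.png",230,130,100,95,6)
E
```

```text
t 8.28 pos [0.661  0.0041 0.1305] alpha 0.2812 tool z [ 1.0e-04  2.1e-03 -1.0e+00] q [-0.04  0.6   1.66  0.    0.88  1.25] gap 0.0588 F [-0.3 -0.4 -6.7]
0.661,0.004,0.102,0.28 -> x,y,z [-0.0001  0.0002  0.0285] twist 0.0012
```

View pics/s6.png

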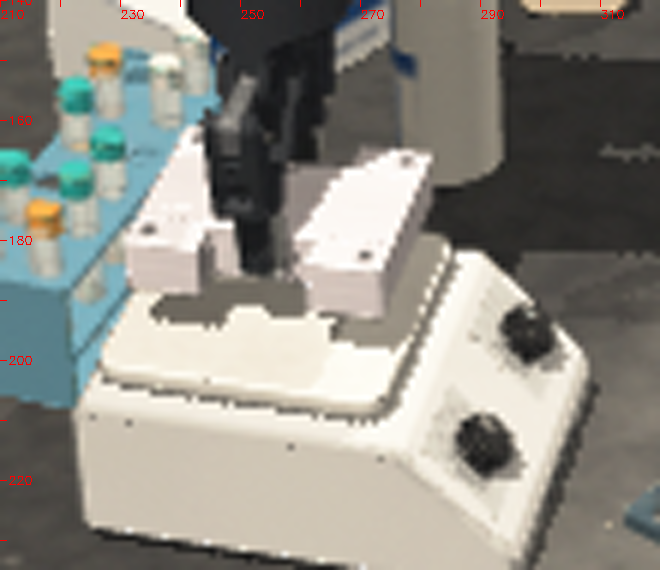

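View pics/t6.png

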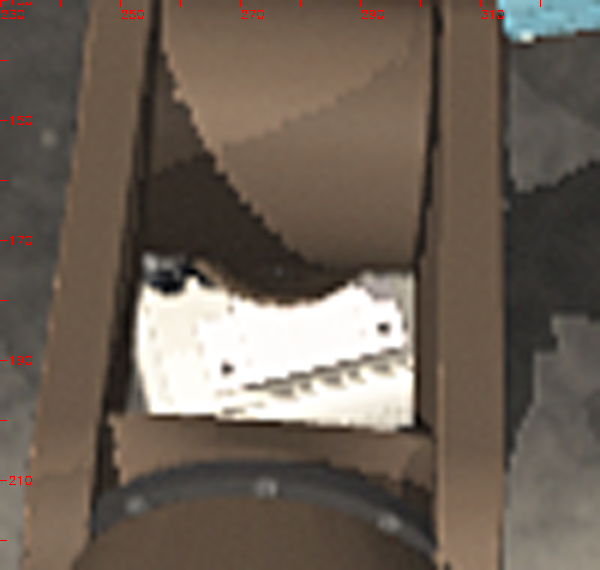

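```bash
python3 - <<'E'
from f2 import *
s=load("scene6.npz")
A=box([.661,.004,.130,.281],.061,.05,0,.028,(0,0,255))+box([.661,.004,0,.281],.07,.07,.097,.101,(0,160,0))
wire(s,A,"pics/ws6.png",210,140,110,95,7)
E
```

```text
(no output)
```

View pics/ws6.png

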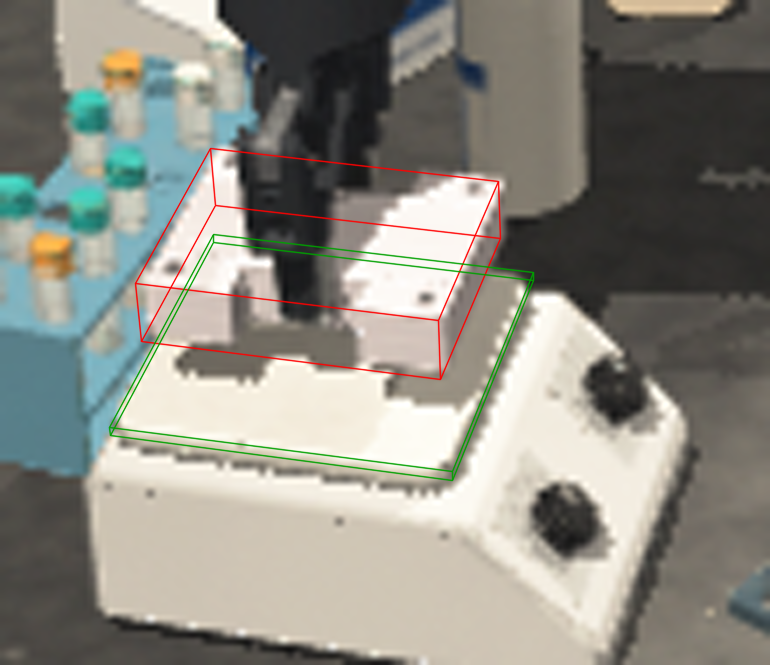

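The wireframes agree to about 1 px: the block's front corner is at (438,378) in the crop, and its image lies about 1 px toward the knobs compared with the model. That's well inside the margin, so I'll lower it.

>>> drive_tool:
  rows:
    - {"x":0.001,"y":0,"z":0.01,"twist":0}
    - {"x":0.001,"y":0,"z":0.018,"twist":0}
    - {"x":0.001,"y":0,"z":0.023,"twist":0}
    - {"x":0.001,"y":0,"z":0.026,"twist":0}
    - {"x":0.001,"y":0,"z":0.0275,"twist":0}
    - {"x":0.001,"y":0,"z":0.0275,"twist":0}

```text
time_s: 9.12
position: [0.6624, 0.0044, 0.1035]
tool_rot: [0.99, 0.14, 0.001, -0.001]
contact_force: [0.0, -0.0, -6.8]
finger_gap: 0.058
```

>>> drive_tool:
  rows:
    - {"x":0,"y":0,"z":0.001,"twist":0}
    - {"x":0,"y":0,"z":0.002,"twist":0}
    - {"x":0,"y":0,"z":0.003,"twist":0}
    - {"x":0,"y":0,"z":0.003,"twist":0}

```text
time_s: 9.62
position: [0.6625, 0.0044, 0.1016]
tool_rot: [0.99, 0.14, 0.001, -0.001]
contact_force: [-6.3, 1.3, 8.8]
finger_gap: 0.0587
```

Contact at TCP z 0.1016. Opening the fingers.

>>> drive_tool:
  rows:
    - {"x":0,"y":0,"z":0,"twist":0}
    - {"x":0,"y":0,"z":0,"twist":0}
    - {"x":0,"y":0,"z":0,"twist":0}
    - {"x":0,"y":0,"z":0,"twist":0}
    - {"x":0,"y":0,"z":0,"twist":0}
  grip: 1

```text
time_s: 10.25
position: [0.6625, 0.0044, 0.1015]
tool_rot: [0.99, 0.14, 0.001, -0.001]
contact_force: [-1.0, -0.2, -0.3]
finger_gap: 0.0856
```

>>> drive_tool:
  rows:
    - {"x":0,"y":0,"z":-0.02,"twist":0}
    - {"x":0,"y":0,"z":-0.05,"twist":0}
    - {"x":0,"y":0,"z":-0.1,"twist":0}
    - {"x":0,"y":0,"z":-0.12,"twist":0}
    - {"x":0,"y":0,"z":-0.12,"twist":0}

```text
time_s: 10.88
position: [0.6635, 0.0042, 0.2248]
tool_rot: [0.99, 0.14, 0.003, -0.0]
contact_force: [0.6, 0.0, 0.3]
finger_gap: 0.0853
```

```bash
python3 go.py 0.5005,-0.291,0.19,0.33
```

```text
t 10.88 pos [0.6635 0.0042 0.2248] alpha 0.2811 tool z [ 0.006   0.0018 -1.    ] q [-0.04  0.5   1.58  0.    1.06  1.25] gap 0.0853 F [0.6 0.  0.3]
0.5005,-0.291,0.19,0.33 -> x,y,z [-0.2387  0.2384  0.0333] twist -0.0489
```

>>> drive_tool:
  rows:
    - {"x":-0.04,"y":0.04,"z":0,"twist":-0.02}
    - {"x":-0.08,"y":0.08,"z":0.01,"twist":-0.049}
    - {"x":-0.12,"y":0.12,"z":0.015,"twist":-0.049}
    - {"x":-0.16,"y":0.16,"z":0.02,"twist":-0.049}
    - {"x":-0.2,"y":0.2,"z":0.03,"twist":-0.049}
    - {"x":-0.23,"y":0.23,"z":0.033,"twist":-0.049}
    - {"x":-0.239,"y":0.238,"z":0.033,"twist":-0.049}
    - {"x":-0.239,"y":0.238,"z":0.033,"twist":-0.049}
    - {"x":-0.239,"y":0.238,"z":0.033,"twist":-0.049}

```text
time_s: 12.0
position: [0.5006, -0.2897, 0.1902]
tool_rot: [0.986, 0.165, 0.003, -0.001]
contact_force: [-0.3, -0.0, 0.5]
finger_gap: 0.0854
```

```bash
python3 go.py 0.5005,-0.291,0.12,0.33; python3 - <<'E'
from h import *
from station import vision
s=vision.snapshot("scene");t=vision.snapshot("top")
np.savez("scene7.npz",**s);np.savez("top7.npz",**t)
crop(s,"pics/s7.png",215,150,100,90,7);crop(t,"pics/t7.png",235,135,100,90,7)
cv2.imwrite("pics/s7full.png",s["pixels"][:,:,::-1])
E
```

```text
t 12.0 pos [ 0.5006 -0.2897  0.1902] alpha 0.3308 tool z [ 0.0061  0.002  -1.    ] q [-0.58  0.42  1.81  0.01  0.9   0.66] gap 0.0854 F [-0.3 -0.   0.5]
0.5005,-0.291,0.12,0.33 -> x,y,z [-0.001   0.0012  0.0702] twist 0.0008
```

View pics/s7.png

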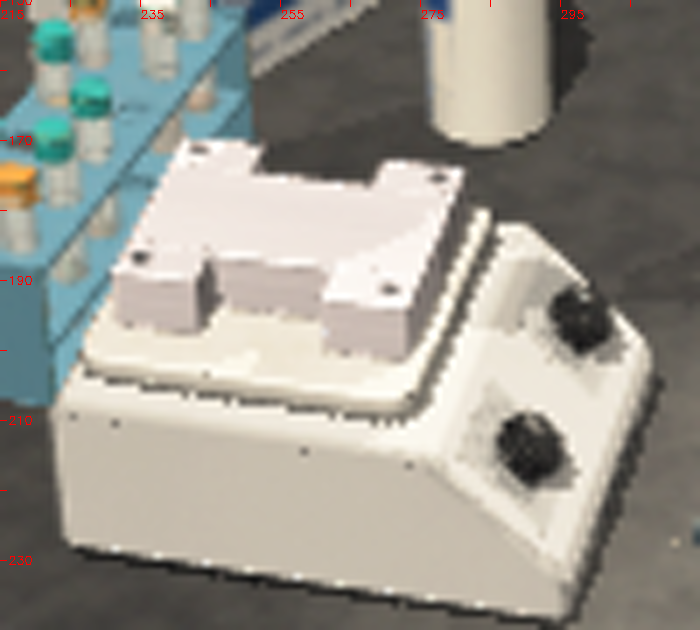

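View pics/t7.png

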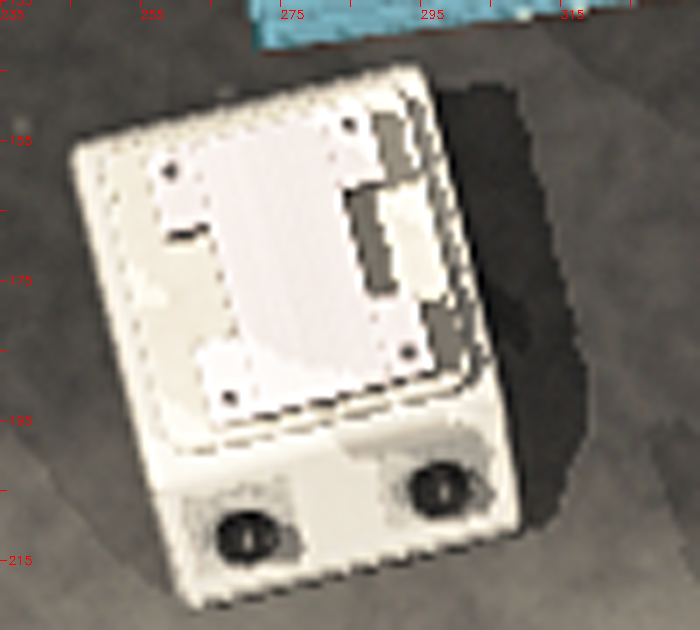

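View pics/s7full.png

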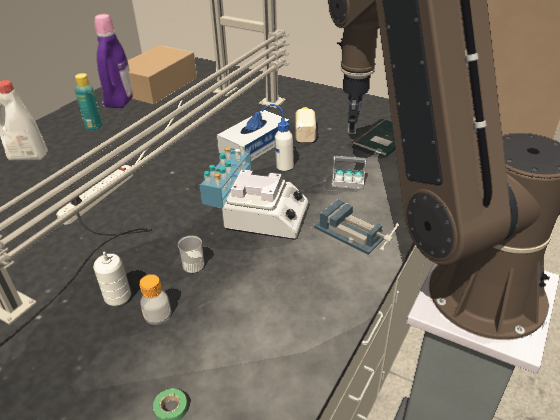

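```bash
python3 - <<'E'
from fit import *
import fit
fit.t=load("top7.npz");fit.s=load("scene7.npz")
L=np.array([(61,50,0),(-61,50,0),(-61,-50,0),(61,-50,0)])/1e3
H=np.array([(52,40,0)])  # unused
ut=c2p([(148,165),(213,422),(438,378),(372,105)],235,135,7)
us=c2p([(112,270),(408,308),(465,168),(183,140)],215,150,7)
r=fitpts(L,ut,us,[.662,.004,.129,.28]);print(r.x,r.fun.round(1))
E
```

```text
[0.65847244 0.00278185 0.12940967 0.27419512] [-0.4 -1.3  0.1  0.9 -0.1 -0.9 -0.5 -0.7  0.1  0.2  0.4  0.4  1.   0.3
  0.6 -0.7]
```

The block lies inside the square top in both views: the fit gives z 0.129 for its top face and about 9 mm of rim all round. Next I'll descend to the tray bar.

>>> drive_tool:
  rows:
    - {"x":-0.001,"y":0.001,"z":0.03,"twist":0}
    - {"x":-0.001,"y":0.001,"z":0.06,"twist":0}
    - {"x":-0.001,"y":0.001,"z":0.09,"twist":0}
    - {"x":-0.001,"y":0.001,"z":0.1,"twist":0}
    - {"x":-0.001,"y":0.001,"z":0.1,"twist":0}

```text
time_s: 12.72
position: [0.5009, -0.2902, 0.0902]
tool_rot: [0.986, 0.165, 0.003, -0.001]
contact_force: [0.6, 0.6, -0.3]
finger_gap: 0.0853
```

```bash
python3 go.py 0.5005,-0.291,0.066,0.33; python3 - <<'E'
from h import *
from station import vision
s=vision.snapshot("scene");t=vision.snapshot("top")
np.savez("scene8.npz",**s);np.savez("top8.npz",**t)
crop(s,"pics/s8.png",310,110,80,80,8);crop(t,"pics/t8.png",325,180,90,80,7)
E
```

```text
t 12.72 pos [ 0.5009 -0.2902  0.0902] alpha 0.3322 tool z [ 0.0056  0.0023 -1.    ] q [-0.58  0.56  1.89  0.01  0.69  0.65] gap 0.0853 F [ 0.6  0.6 -0.3]
0.5005,-0.291,0.066,0.33 -> x,y,z [-0.0008  0.0006  0.0242] twist 0.0022
```

View pics/s8.png

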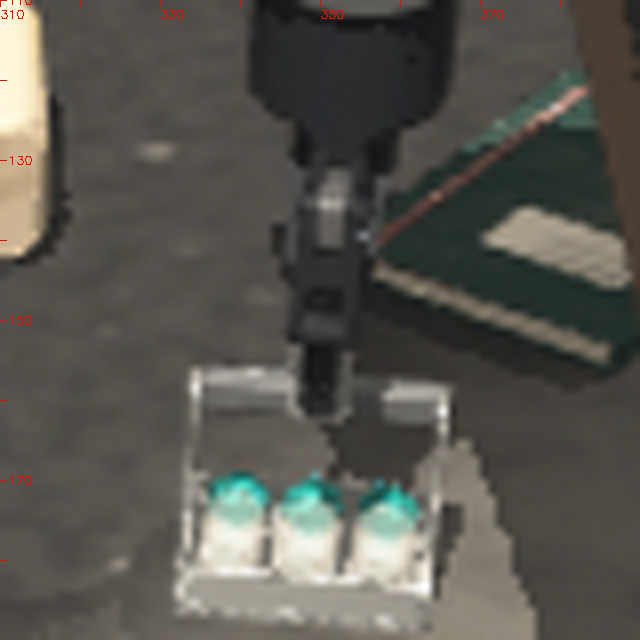

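View pics/t8.png

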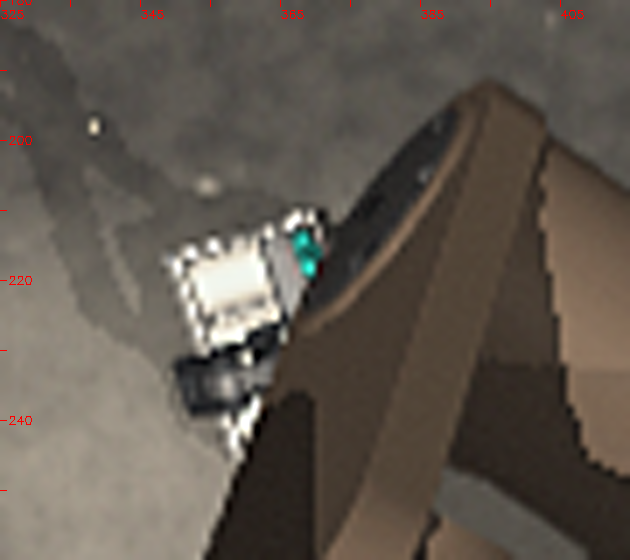

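The finger at (350,158) stands in front of the middle of the bar, which spans columns 334–366. Descending to grip height.

>>> drive_tool:
  rows:
    - {"x":-0.0008,"y":0.0006,"z":0.012,"twist":0.002}
    - {"x":-0.0008,"y":0.0006,"z":0.022,"twist":0.002}
    - {"x":-0.0008,"y":0.0006,"z":0.025,"twist":0.002}
    - {"x":-0.0008,"y":0.0006,"z":0.025,"twist":0.002}
    - {"x":-0.0008,"y":0.0006,"z":0.025,"twist":0.002}
  grip: 0.3

```text
time_s: 13.45
position: [0.5011, -0.2917, 0.0664]
tool_rot: [0.986, 0.164, 0.004, 0.0]
contact_force: [0.6, 0.5, 0.9]
finger_gap: 0.0258
```

>>> drive_tool:
  rows:
    - {"x":0,"y":0,"z":0,"twist":0}
    - {"x":0,"y":0,"z":0,"twist":0}
    - {"x":0,"y":0,"z":0,"twist":0}
    - {"x":0,"y":0,"z":0,"twist":0}
    - {"x":0,"y":0,"z":0,"twist":0}
  grip: 0.22
  squeeze: 20

```text
time_s: 14.08
position: [0.5011, -0.2917, 0.0664]
tool_rot: [0.986, 0.164, 0.004, 0.0]
contact_force: [-0.9, 3.0, 1.2]
finger_gap: 0.0186
```

>>> drive_tool:
  rows:
    - {"x":0,"y":0,"z":0,"twist":0}
    - {"x":0,"y":0,"z":0,"twist":0}
    - {"x":0,"y":0,"z":0,"twist":0}
    - {"x":0,"y":0,"z":0,"twist":0}
  grip: 0.1
  squeeze: 40

```text
time_s: 14.58
position: [0.5011, -0.2917, 0.0664]
tool_rot: [0.986, 0.164, 0.004, 0.0]
contact_force: [0.4, 0.6, -2.8]
finger_gap: 0.013
```

>>> drive_tool:
  rows:
    - {"x":0,"y":0,"z":0,"twist":0}
    - {"x":0,"y":0,"z":0,"twist":0}
    - {"x":0,"y":0,"z":0,"twist":0}
  grip: 0
  squeeze: 70

```text
time_s: 14.95
position: [0.5011, -0.2917, 0.0664]
tool_rot: [0.986, 0.164, 0.004, 0.0]
contact_force: [-0.0, -0.2, -3.4]
finger_gap: 0.0128
```

```bash
python3 go.py 0.5005,-0.291,0.066,0.33; python3 - <<'E'
from h import *
from station import vision
s=vision.snapshot("scene")
crop(s,"pics/s9.png",310,110,80,80,8)
E
```

```text
t 14.95 pos [ 0.5011 -0.2917  0.0664] alpha 0.3297 tool z [ 0.0073  0.0011 -1.    ] q [-0.58  0.59  1.9   0.01  0.64  0.65] gap 0.0128 F [-0.  -0.2 -3.4]
0.5005,-0.291,0.066,0.33 -> x,y,z [-0.0003 -0.0009  0.0003] twist -0.0003
```

View pics/s9.png

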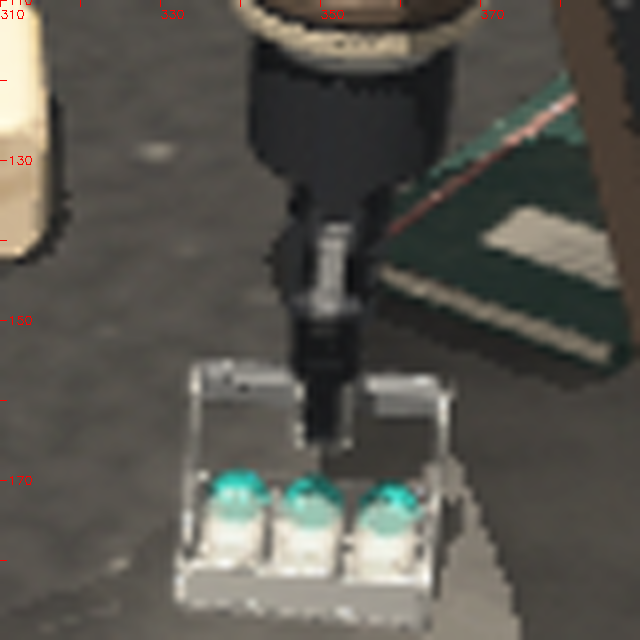

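The bar is gripped and the vials lie in place. Lifting gently.

>>> drive_tool:
  rows:
    - {"x":0,"y":0,"z":-0.002,"twist":0}
    - {"x":0,"y":0,"z":-0.007,"twist":0}
    - {"x":0,"y":0,"z":-0.015,"twist":0}
    - {"x":0,"y":0,"z":-0.025,"twist":0}
    - {"x":0,"y":0,"z":-0.035,"twist":0}
    - {"x":0,"y":0,"z":-0.043,"twist":0}
    - {"x":0,"y":0,"z":-0.048,"twist":0}
    - {"x":0,"y":0,"z":-0.05,"twist":0}
    - {"x":0,"y":0,"z":-0.05,"twist":0}

```text
time_s: 16.12
position: [0.5007, -0.2917, 0.1163]
tool_rot: [0.986, 0.164, 0.004, 0.0]
contact_force: [0.3, 0.4, -2.4]
finger_gap: 0.0127
```

```bash
python3 go.py 0.5005,-0.291,0.235,0.33; python3 - <<'E'
from h import *
from station import vision
s=vision.snapshot("scene")
crop(s,"pics/s10.png",310,90,90,90,7)
E
```

```text
t 16.12 pos [ 0.5007 -0.2917  0.1163] alpha 0.3298 tool z [ 0.0072  0.0012 -1.    ] q [-0.58  0.52  1.87  0.01  0.75  0.65] gap 0.0127 F [ 0.3  0.4 -2.4]
0.5005,-0.291,0.235,0.33 -> x,y,z [ 0.0009 -0.0006 -0.1187] twist -0.0002
```

View pics/s10.png

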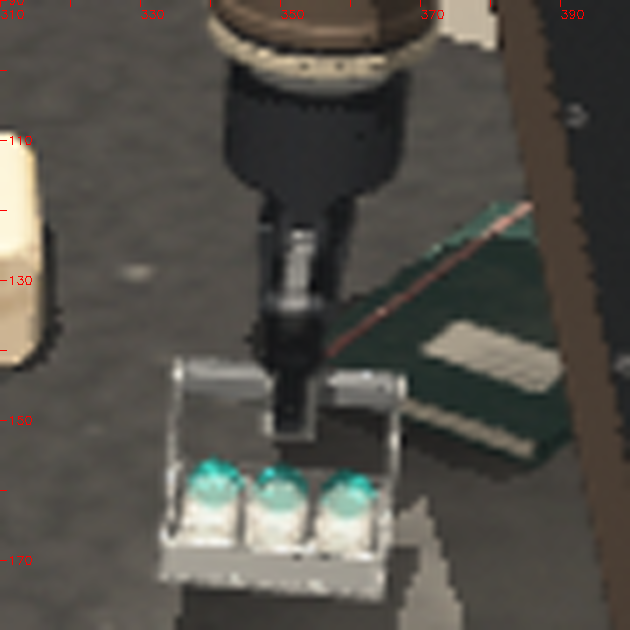

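>>> drive_tool:
  rows:
    - {"x":0,"y":0,"z":-0.003,"twist":0}
    - {"x":0,"y":0,"z":-0.01,"twist":0}
    - {"x":0,"y":0,"z":-0.022,"twist":0}
    - {"x":0,"y":0,"z":-0.036,"twist":0}
    - {"x":0,"y":0,"z":-0.05,"twist":0}
    - {"x":0,"y":0,"z":-0.065,"twist":0}
    - {"x":0,"y":0,"z":-0.08,"twist":0}
    - {"x":0,"y":0,"z":-0.095,"twist":0}
    - {"x":0,"y":0,"z":-0.107,"twist":0}
    - {"x":0,"y":0,"z":-0.116,"twist":0}
    - {"x":0,"y":0,"z":-0.12,"twist":0}
    - {"x":0,"y":0,"z":-0.12,"twist":0}

```text
time_s: 17.68
position: [0.4998, -0.2918, 0.2361]
tool_rot: [0.986, 0.164, 0.004, -0.0]
contact_force: [-0.3, -1.1, -3.8]
finger_gap: 0.0124
```

```bash
python3 go.py 0.661,0.004,0.236,0.281
```

```text
t 17.68 pos [ 0.4998 -0.2918  0.2361] alpha 0.3298 tool z [ 0.007   0.0013 -1.    ] q [-0.58  0.37  1.76  0.01  1.    0.65] gap 0.0124 F [-0.3 -1.1 -3.8]
0.661,0.004,0.236,0.281 -> x,y,z [ 0.2483 -0.2277  0.0017] twist 0.0488
```

>>> drive_tool:
  rows:
    - {"x":0.002,"y":-0.002,"z":0,"twist":0}
    - {"x":0.008,"y":-0.007,"z":0,"twist":0.003}
    - {"x":0.018,"y":-0.016,"z":0,"twist":0.006}
    - {"x":0.031,"y":-0.028,"z":0,"twist":0.01}
    - {"x":0.047,"y":-0.043,"z":0,"twist":0.014}
    - {"x":0.065,"y":-0.06,"z":0,"twist":0.018}
    - {"x":0.083,"y":-0.076,"z":0,"twist":0.02}
    - {"x":0.099,"y":-0.091,"z":0,"twist":0.022}
    - {"x":0.112,"y":-0.103,"z":0,"twist":0.024}
    - {"x":0.121,"y":-0.111,"z":0,"twist":0.024}
    - {"x":0.125,"y":-0.115,"z":0,"twist":0.024}
    - {"x":0.125,"y":-0.115,"z":0,"twist":0.024}

```text
time_s: 19.18
position: [0.5808, -0.1425, 0.2369]
tool_rot: [0.988, 0.152, 0.004, -0.0]
contact_force: [0.1, -0.6, -3.5]
finger_gap: 0.0127
```

```bash
python3 go.py 0.661,0.004,0.236,0.281
```

```text
t 19.18 pos [ 0.5808 -0.1425  0.2369] alpha 0.306 tool z [ 0.0069  0.0012 -1.    ] q [-0.29  0.4   1.72  0.    1.02  0.97] gap 0.0127 F [ 0.1 -0.6 -3.5]
0.661,0.004,0.236,0.281 -> x,y,z [ 0.1206 -0.1155  0.0016] twist 0.025
```

>>> drive_tool:
  rows:
    - {"x":0.002,"y":-0.002,"z":0,"twist":0}
    - {"x":0.008,"y":-0.007,"z":0,"twist":0.003}
    - {"x":0.018,"y":-0.017,"z":0,"twist":0.006}
    - {"x":0.03,"y":-0.029,"z":0,"twist":0.01}
    - {"x":0.045,"y":-0.043,"z":0,"twist":0.014}
    - {"x":0.062,"y":-0.06,"z":0,"twist":0.018}
    - {"x":0.079,"y":-0.076,"z":0,"twist":0.02}
    - {"x":0.095,"y":-0.091,"z":0,"twist":0.022}
    - {"x":0.108,"y":-0.103,"z":0,"twist":0.025}
    - {"x":0.117,"y":-0.112,"z":0,"twist":0.025}
    - {"x":0.1205,"y":-0.1155,"z":0,"twist":0.025}
    - {"x":0.1205,"y":-0.1155,"z":0,"twist":0.025}

```text
time_s: 20.68
position: [0.6608, 0.0039, 0.2375]
tool_rot: [0.99, 0.14, 0.003, -0.0]
contact_force: [-1.0, -0.2, -4.5]
finger_gap: 0.0129
```

```bash
python3 go.py 0.661,0.004,0.205,0.281; python3 - <<'E'
from f2 import *
from station import vision
s=vision.snapshot("scene");t=vision.snapshot("top")
np.savez("scene11.npz",**s);np.savez("top11.npz",**t)
A=box([.661,.004,.170,.281],.05,.035,0,.022,(0,0,255))+box([.661,.004,0,.281],.061,.05,.101,.129,(0,160,0))
wire(s,A,"pics/ws11.png",215,100,105,115,5)
crop(t,"pics/t11.png",230,130,100,95,6)
crop(s,"pics/s11.png",215,100,105,115,5)
E
```

```text
t 20.68 pos [0.6608 0.0039 0.2375] alpha 0.2811 tool z [ 0.0067  0.0011 -1.    ] q [-0.04  0.49  1.57  0.    1.08  1.25] gap 0.0129 F [-1.  -0.2 -4.5]
0.661,0.004,0.205,0.281 -> x,y,z [-0.     -0.0001  0.0325] twist 0.0001
```

View pics/ws11.png

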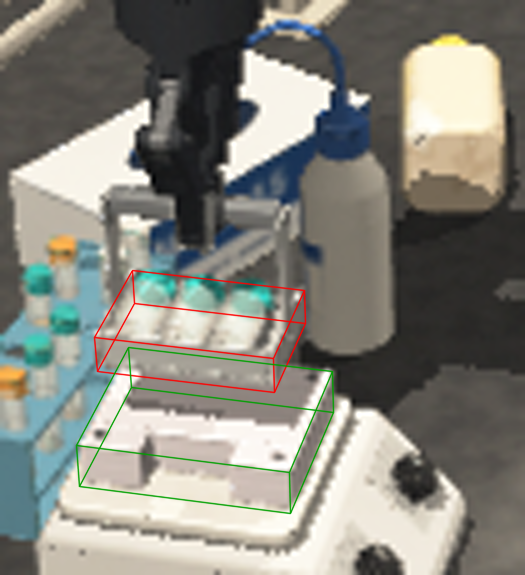

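View pics/s11.png

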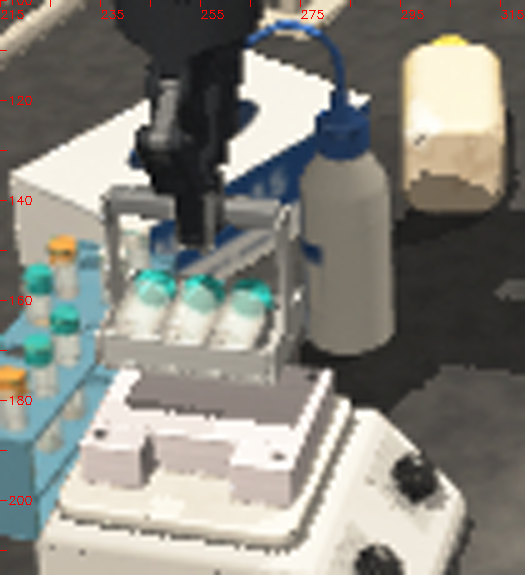

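View pics/t11.png

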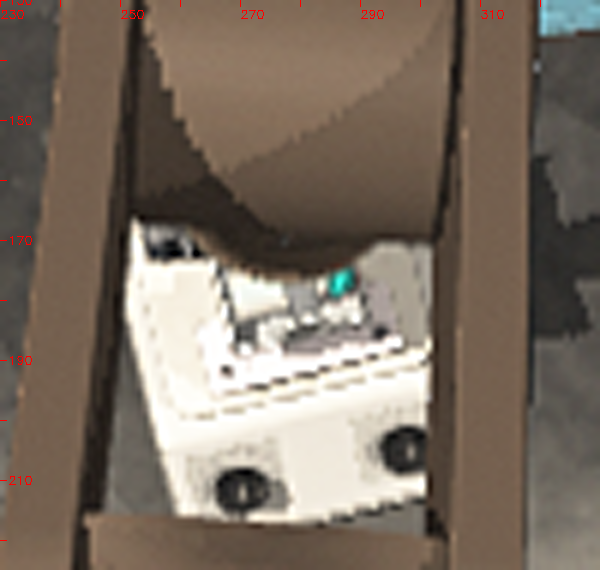

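The tray and block show the same small offset (about 1.5 px) from their models, so relative to each other they're aligned. All three vials are in the tray. I'll lower it.

>>> drive_tool:
  rows:
    - {"x":0,"y":0,"z":0.003,"twist":0}
    - {"x":0,"y":0,"z":0.009,"twist":0}
    - {"x":0,"y":0,"z":0.016,"twist":0}
    - {"x":0,"y":0,"z":0.023,"twist":0}
    - {"x":0,"y":0,"z":0.029,"twist":0}
    - {"x":0,"y":0,"z":0.033,"twist":0}
    - {"x":0,"y":0,"z":0.036,"twist":0}
    - {"x":0,"y":0,"z":0.038,"twist":0}
    - {"x":0,"y":0,"z":0.038,"twist":0}

```text
time_s: 21.9
position: [0.6609, 0.0035, 0.1996]
tool_rot: [0.99, 0.14, 0.003, -0.0]
contact_force: [-0.0, 0.2, -3.2]
finger_gap: 0.0126
```

```bash
python3 go.py 0.661,0.004,0.1955,0.281; python3 - <<'E'
from h import *
from station import vision
s=vision.snapshot("scene")
crop(s,"pics/s12.png",215,120,100,90,7)
E
```

```text
t 21.9 pos [0.6609 0.0035 0.1996] alpha 0.2807 tool z [ 0.0066  0.0011 -1.    ] q [-0.04  0.52  1.61  0.    1.    1.25] gap 0.0126 F [-0.   0.2 -3.2]
0.661,0.004,0.1955,0.281 -> x,y,z [ 0.0002 -0.0005  0.0041] twist -0.0003
```

View pics/s12.png

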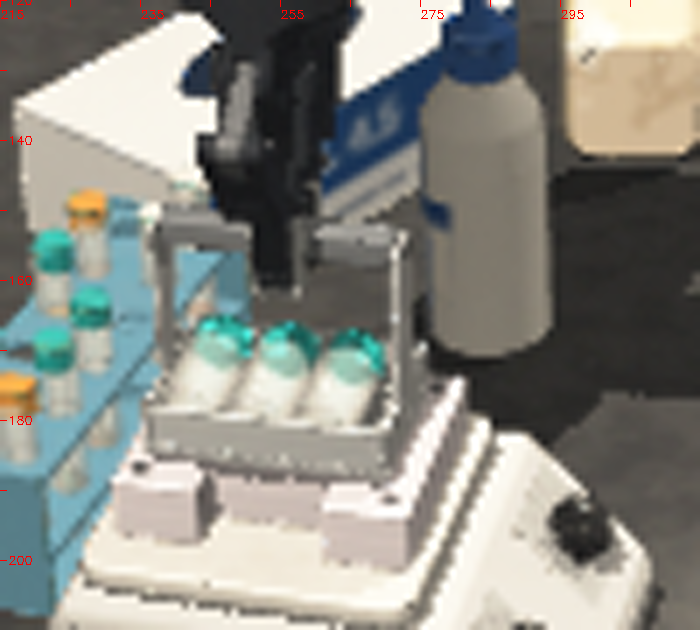

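>>> drive_tool:
  rows:
    - {"x":0,"y":0,"z":0.001,"twist":0}
    - {"x":0,"y":0,"z":0.002,"twist":0}
    - {"x":0,"y":0,"z":0.003,"twist":0}
    - {"x":0,"y":0,"z":0.0035,"twist":0}
    - {"x":0,"y":0,"z":0.0035,"twist":0}

```text
time_s: 22.58
position: [0.661, 0.0035, 0.1962]
tool_rot: [0.99, 0.14, 0.003, -0.0]
contact_force: [0.1, 0.6, -4.1]
finger_gap: 0.013
```

>>> drive_tool:
  rows:
    - {"x":0,"y":0,"z":0.0005,"twist":0}
    - {"x":0,"y":0,"z":0.001,"twist":0}
    - {"x":0,"y":0,"z":0.0015,"twist":0}
    - {"x":0,"y":0,"z":0.0015,"twist":0}

```text
time_s: 23.08
position: [0.661, 0.0036, 0.1952]
tool_rot: [0.99, 0.14, 0.004, -0.0]
contact_force: [-3.2, 1.5, 5.3]
finger_gap: 0.0124
```

Contact: Fz went from −4 to +5 N. Releasing and retreating.

>>> drive_tool:
  rows:
    - {"x":0,"y":0,"z":0,"twist":0}
    - {"x":0,"y":0,"z":0,"twist":0}
    - {"x":0,"y":0,"z":0,"twist":0}
    - {"x":0,"y":0,"z":0,"twist":0}
    - {"x":0,"y":0,"z":0,"twist":0}
    - {"x":0,"y":0,"z":0,"twist":0}
  grip: 0.6
  squeeze: 20

```text
time_s: 23.82
position: [0.661, 0.0036, 0.1951]
tool_rot: [0.99, 0.14, 0.004, -0.0]
contact_force: [-0.1, 0.1, 0.1]
finger_gap: 0.0515
```

>>> drive_tool:
  rows:
    - {"x":0,"y":0,"z":-0.01,"twist":0}
    - {"x":0,"y":0,"z":-0.03,"twist":0}
    - {"x":0,"y":0,"z":-0.06,"twist":0}
    - {"x":0,"y":0,"z":-0.09,"twist":0}
    - {"x":0,"y":0,"z":-0.1,"twist":0}
    - {"x":0,"y":0,"z":-0.1,"twist":0}

```text
time_s: 24.58
position: [0.6605, 0.0035, 0.2957]
tool_rot: [0.99, 0.14, 0.004, -0.0]
contact_force: [0.2, -0.4, -1.1]
finger_gap: 0.0511
```

```bash
python3 go.py 0.5,-0.29,0.29,0.281; python3 - <<'E'
from h import *
from station import vision
s=vision.snapshot("scene")
crop(s,"pics/s13.png",215,120,100,90,7)
E
```

```text
t 24.57 pos [0.6605 0.0035 0.2957] alpha 0.2806 tool z [ 0.0082  0.0012 -1.    ] q [-0.04  0.44  1.5   0.    1.19  1.25] gap 0.0511 F [ 0.2 -0.4 -1.1]
0.5,-0.29,0.29,0.281 -> x,y,z [-0.2355  0.2376  0.004 ] twist -0.0004
```

View pics/s13.png

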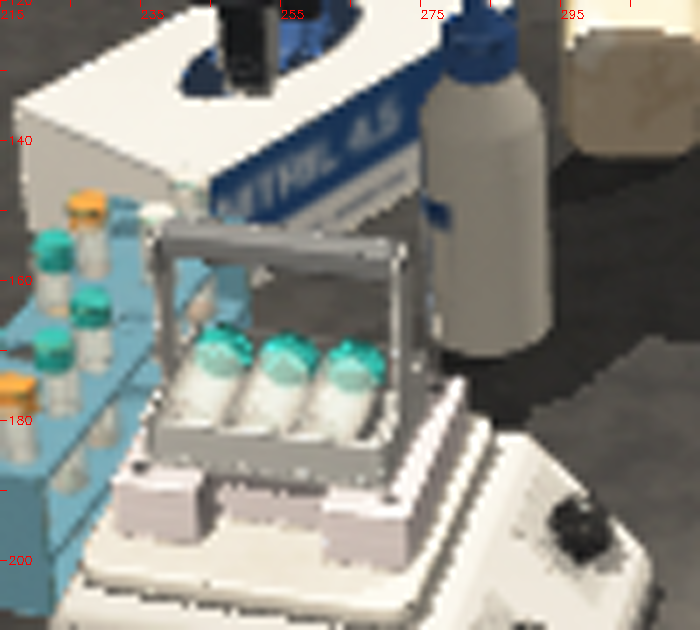

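Released. I'll clear the arm so the top camera can check.

>>> drive_tool:
  rows:
    - {"x":-0.04,"y":0.04,"z":0,"twist":0}
    - {"x":-0.08,"y":0.08,"z":0,"twist":0}
    - {"x":-0.12,"y":0.12,"z":0,"twist":0}
    - {"x":-0.16,"y":0.16,"z":0,"twist":0}
    - {"x":-0.2,"y":0.2,"z":0,"twist":0}
    - {"x":-0.23,"y":0.23,"z":0,"twist":0}
    - {"x":-0.235,"y":0.237,"z":0,"twist":0}
    - {"x":-0.235,"y":0.237,"z":0,"twist":0}

```text
time_s: 25.62
position: [0.4996, -0.2893, 0.2924]
tool_rot: [0.99, 0.139, 0.003, -0.001]
contact_force: [-0.1, 0.2, 0.6]
finger_gap: 0.0513
```

```bash
python3 go.py; python3 - <<'E'
from h import *
from station import vision
s=vision.snapshot("scene");t=vision.snapshot("top")
np.savez("scene14.npz",**s);np.savez("top14.npz",**t)
crop(t,"pics/t14.png",235,130,95,90,7);crop(s,"pics/s14.png",215,140,90,75,8)
cv2.imwrite("pics/s14full.png",s["pixels"][:,:,::-1])
E
```

```text
t 25.62 pos [ 0.4996 -0.2893  0.2924] alpha 0.2795 tool z [ 0.0056  0.0022 -1.    ] q [-0.58  0.32  1.7   0.01  1.12  0.71] gap 0.0513 F [-0.1  0.2  0.6]
```

View pics/t14.png

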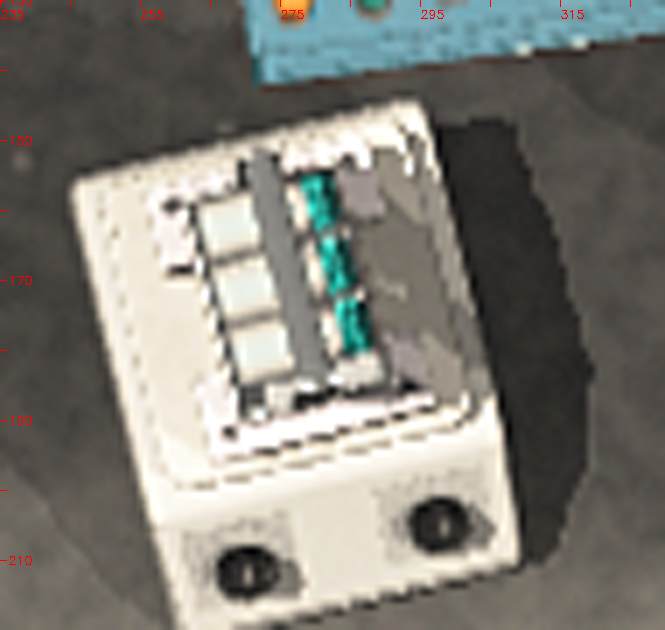

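View pics/s14.png

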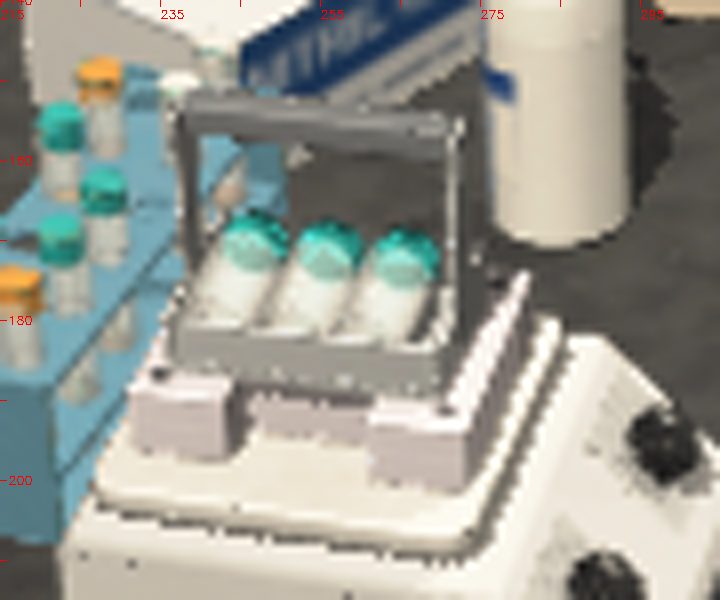

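View pics/s14full.png

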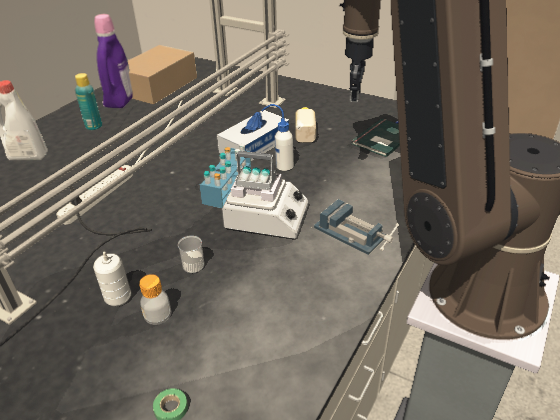

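```bash
python3 - <<'E'
from fit import *
s=load("scene14.npz");t=load("top14.npz")
T=c2p([(172,362),(443,398)],215,140,8);B=c2p([(130,385),(470,428)],215,140,8)
w=lambda P,c,z:np.array([atz(c,u,z) for u in P])
c,q=np.cos(.278),np.sin(.278)
M=np.array([[c,q],[-q,c]])
b=w(B,s,.129)[:,:2]@M.T;tr=w(T,s,.129)[:,:2]@M.T
print("block +y corners (x,y)",b.round(4),"tray +y bottom corners",tr.round(4))
# fit tray with top rim corners and scene
L=np.array([(50,35,0),(-50,35,0)])/1e3
r=least_squares(lambda p:(proj(s,world([p[0],p[1],.129,p[2]],L))-T).ravel(),[.66,.004,.28]);print("tray",r.x)
Lb=np.array([(61,50,0),(-61,50,0)])/1e3
r=least_squares(lambda p:(proj(s,world([p[0],p[1],.129,p[2]],Lb))-B).ravel(),[.66,.004,.28]);print("block",r.x)
E
```

```text
block +y corners (x,y) [[ 0.6959 -0.1321]
 [ 0.5742 -0.1324]] tray +y bottom corners [[ 0.6858 -0.1485]
 [ 0.5876 -0.1475]]
tray [ 0.66185909 -0.00143957  0.25810374]
block [ 0.66071164 -0.00096637  0.27888989]
```

The tray lies 10 to 16 mm inside the block's edges, and the bystanders and vials look unmoved. Handing in.

```bash
python3 -c "
from station import r,job_done
print(r.state()['time_s']);print(job_done())"
```

```text
25.725
the job is handed in; nothing more can be done
None
```

I put the block on the hot plate and released it. Then I carried the tray over by its bar, set it on the block, released it and handed in the job at 25.7 s of the 69 s allowed. `job_done()` gave no verdict, so success rests on my own checks.

- **Block:** it lies inside the plate's square top in both views, with about 9 mm of rim at front and back. The two-view fit puts its upper face at z = 0.129 m, as expected.
- **Tray:** in the scene view its base corners are about 10, 13 and 15 mm inside the block's edges. It was level on the block, with all three vials inside.
- **Set-downs:** both ended on a measured contact force, and the finger force was about zero after each release.
- **Bystanders:** the beaker and bottles look unmoved in the last full picture. I didn't measure them.

**Disagreements:**
- The camera fit and the arm's own position for the block differ by 4 mm in x and 1.5 mm in y.
- My first tray fit had the tray 4 mm too high, so I used z = 0 from an overlay instead.
- The final tray yaw reads about 0.02 rad off the block's.

All of these are well inside the margins.

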